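Clear the doughnut bench into the sheet pan

ROBOT

A 6-joint arm with a two-finger parallel gripper is mounted at the origin on the work surface. World frame = base frame: x ahead of the robot, y to its left, z up, the work surface at z = 0. Lengths are in mm, angles in rad, forces in N, time in s.
With the tool pointing down it reaches from about 275 to 750 mm from the base axis. Payload 10.2 kg.
Tool frame: the origin (TCP) lies between the finger pads; the fingertips stand 19 mm ahead of it and the grasp point (between the pads) is the TCP; z points along the fingers, y is the line along which they close (so a half turn about z gives the same grasp; the last joint's range is limited). The gripper opens to 85 mm and grips with 20 to 120 N. Pads are 22 mm wide; open, the fingers measure 114 mm over their backs; the gripper's body (76 mm by 85 mm) begins 54 mm behind the grasp point. The pads swing forward as they close: fully open they stand 13 mm farther back than shut.
Start: joints at [-1.404, 0.313, 1.498, -0, 1.331, -0.223], TCP at [199.49, -485.629, 250.294] pointing down, gripper open.
Joint ranges: [-2.94, 2.94], [-0.97, 2.17], [0.19, 2.56], [-1.23, 4.37], [0.02, 3.11], [-2.88, 2.88]. Speed limits (rad/s): [2.39, 2.39, 3.01, 3.14, 3.14, 3.14].

INTERFACE

Orientations are given as a unit quaternion [w, x, y, z].
In Python, from rig import sense, capture, finish_job gives the robot as it stands. The module is installed in compiled form; this text tells all that it offers.
- The arm moves only by the tool move_arm, never from a script. Its argument "moves" is a list of rows, each an object with "turn": the turn, a rotation vector about the tool's x, y, z in rad, a list of three; "translation": the shift along the tool's x, y, z in mm, a list of three; "hand": the opening, from 0 (shut) to 1 (fully open). In form: [{"turn": [wx, wy, wz], "translation": [x, y, z], "hand": hand}, ...]. A call has 1 to 10 rows; each row shifts and turns the commanded pose from where the row before left it, along the tool's axes as they then stand; what a row does not reach is not made up. A row lasts 1/12 s, in which the tool goes at most 41.7 mm and 7.16 degrees, less where a joint would pass 70% of its speed; a pose out of reach is approached as far as the arm can. A call with a gripper value outside its range is refused whole. The fingers move at their own pace and stop on an object; "grip_force" is the grip in N (left out, the last holds). Time passes only in rows, so rows that do not move let the fingers close. It gives the time, the measured TCP pose, the force, the opening and the grip force at its end, in the units of the state.
- sense(): the state, without advancing time (a new reading comes with each control period).
- capture(name): name is "scene" or "side" or "wrist"; returns a dict with "image" (400x640x3 uint8, blue, green, red), "z_map" (400x640 float32, mm along the optical axis (not along the pixel's ray), 0 where there is no reading), "vertical_fov" (degrees; the focal length in pixels is half the picture's height over the tangent of half this angle, whatever the lens; pixels are square), "cx", "cy" (the principal point, pixels), "R" (3x3) and "t" (3): a world point X has camera coordinates R X + t; the wrist camera has in their place "T_tool_cam" (4x4, takes a point from camera to tool coordinates, whose origin is the TCP and whose axes are the flange's). Camera axes: x right, y down, z forward; pixel columns grow to the right and rows downward; lengths in mm; the calibration is good to about 2 mm. A picture is of the moment at which its call begins: read the wrist's pose just before it.
- finish_job(): hands the job in; it is judged then, once.
The state is a dict: "time_s": time; "joints": joint angles; "dq": joint speeds; "tau": joint torques, N m; "eef_pos": TCP position; "ee_rot": TCP orientation; "force": force on the tool from outside, world axes, zero at the start; "wrist_torque": the same for the moment, N m; "grip_width": opening from 0.0 (shut) to 1.0 (fully open); "grip_force": force on a finger pad.
Only numpy, scipy, OpenCV 4.12 (cv2) and the standard library are available. Lean on these libraries where they do the work, as an engineer would, in place of code of your own. Each camera call takes 0.05 s, during which the arm holds its last target. There are 200 camera calls.

TASK

Clear the doughnut bench before it is washed down. Nest the empty pots standing about on the bench, largest first, one inside another in the widest pot, which already stands on the sheet pan; all must sit level and fully down. Slide every label roll up off the two spindles and lay it flat on the floor of the pan beside the pots, none on top of another, and leave the icing bottles and the doughnuts alone.

Things in the scene. Friction and masses are not known exactly. Their poses are not given: they have to be found in the camera images.
- pan: Shallow bare aluminium sheet pan fixed on the bench, 255 mm (its x) by 360 mm (its y), with a 25 mm high, 3 mm thick edge all round and a 3 mm thick floor. Origin: centre of its underside, on the bench.
- pan_floor (a point): Centre of the pan's floor (upper side), 3 mm above the bench; axes as the pan's. The widest pot stands towards the +y end, the rest of the floor towards -y is bare.
- pot_a: Empty round aluminium pot, the widest; it stands on the pan. Diameter 168 mm over the rim, 156 over the straight body, 150 inside. Height 84 mm, base 10 thick, wall 3, flat rolled rim 9 wide (radially) and 8 tall, flush inside, standing out 6 mm. Origin: centre of underside, z up its axis. About 220 g. Nested, a pot stands on the inner floor of the next larger, its rim 10 mm above that one's.
- pot_b: Empty round aluminium pot, the second widest; it may be absent. Diameter 130 mm over the rim, 118 over the straight body, 112 inside. Height 84 mm, base 10 thick, wall 3, flat rolled rim 9 wide (radially) and 8 tall, flush inside, standing out 6 mm. Origin: centre of underside, z up its axis. About 160 g.
- pot_c: Empty round aluminium pot, the third widest; it may be absent. Diameter 92 mm over the rim, 80 over the straight body, 74 inside. Height 84 mm, base 10 thick, wall 3, flat rolled rim 9 wide (radially) and 8 tall, flush inside, standing out 6 mm. Origin: centre of underside, z up its axis. About 110 g.
- pot_d: Empty round aluminium pot, the narrowest; it may be absent. Diameter 56 mm over the rim, 44 over the straight body, 38 inside. Height 84 mm, base 10 thick, wall 3, flat rolled rim 9 wide (radially) and 8 tall, flush inside, standing out 6 mm. Origin: centre of underside, z up its axis. About 70 g.
- stand: Fixed steel stand for label rolls: a base 200 mm (its x) by 80 mm (its y), 15 mm thick, with two upright round spindles 12 mm in diameter, 110 mm apart along its x, whose tops are 83 mm above the bench. Origin: centre of its underside.
- spindle_near (a point): Top of the spindle at the -x end of the stand, 83 mm above the bench.
- spindle_far (a point): Top of the spindle at the +x end of the stand, 83 mm above the bench.
- roll_1: Wound roll of paper labels on a cardboard core, the lower one on the near spindle: a stiff ring 64 mm across, 30 mm tall, with a 26 mm bore, about 70 g. Origin: centre of its underside at the start, z along its axis. It rests on the stand's base, underside 15 mm above the bench.
- roll_2: Wound roll of paper labels on a cardboard core, the lower one on the far spindle: a stiff ring 64 mm across, 30 mm tall, with a 26 mm bore, about 70 g. Origin: centre of its underside at the start, z along its axis. It rests on the stand's base, underside 15 mm above the bench.
- roll_3: Wound roll of paper labels on a cardboard core, the upper one on the near spindle; it may be absent: a stiff ring 64 mm across, 30 mm tall, with a 26 mm bore, about 70 g. Origin: centre of its underside at the start, z along its axis. It rests on roll_1, underside 45 mm above the bench.
- roll_4: Wound roll of paper labels on a cardboard core, the upper one on the far spindle; it may be absent: a stiff ring 64 mm across, 30 mm tall, with a 26 mm bore, about 70 g. Origin: centre of its underside at the start, z along its axis. It rests on roll_2, underside 45 mm above the bench.
- roll_1_mid (a point): Middle of roll_1, on its axis, 15 mm above its underside.
- roll_2_mid (a point): Middle of roll_2, on its axis, 15 mm above its underside.
- roll_3_mid (a point): Middle of roll_3, on its axis, 15 mm above its underside.
- roll_4_mid (a point): Middle of roll_4, on its axis, 15 mm above its underside.
- bottle_1: Cream-coloured icing squeeze bottle, 66 mm across, 205 mm tall, standing beside the work; to be left alone. Origin: centre of its underside.
- bottle_2: Pale mauve icing squeeze bottle, 66 mm across, 205 mm tall, standing beside the work; to be left alone. Origin: centre of its underside.
- doughnut_1: White-iced doughnut, 90 mm across, 28 mm tall, on parchment beyond the work; to be left alone. Origin: centre of its underside.
- doughnut_2: Mauve-iced doughnut, 86 mm across, 27 mm tall, on parchment beyond the work; to be left alone. Origin: centre of its underside.

How it is judged (in metres and radians):
At the end, for the whole second after the job is handed in: The widest pot stands on the pan; each other pot present stands level (0.08 rad) and fully down (4 mm) in the next larger one present; each roll present lies flat (0.1 rad) on the pan's own floor (6 mm), outside the pots; all at rest (z of pot_a in the frame of pan_floor below 0.006 m and horizontal distance between pot_a and pan_floor below 0.15 m and angle between each of pot_a, pot_b, pot_c, pot_d's own z axis and vertical below 0.08 rad and linear speed of each of pot_a, pot_b, pot_c, pot_d, roll_1, roll_2, roll_3, roll_4 below 0.02 m/s and x of pot_a in the frame of pan_floor between -0.125 and 0.125 m and y of pot_a in the frame of pan_floor between -0.18 and 0.18 m and z of pot_b in the frame of pot_a between 0.007 and 0.014 m and horizontal distance between pot_b and pot_a below 0.02 m and z of pot_c in the frame of pot_a between 0.007 and 0.024 m and horizontal distance between pot_c and pot_a below 0.039 m and z of pot_c in the frame of pot_b between 0.007 and 0.014 m and horizontal distance between pot_c and pot_b below 0.02 m and z of pot_d in the frame of pot_a between 0.007 and 0.034 m and horizontal distance between pot_d and pot_a below 0.057 m and z of pot_d in the frame of pot_b between 0.007 and 0.024 m and horizontal distance between pot_d and pot_b below 0.038 m and z of pot_d in the frame of pot_c between 0.007 and 0.014 m and horizontal distance between pot_d and pot_c below 0.019 m and z of roll_1_mid in the frame of pan_floor between 0.01 and 0.021 m and angle between the z axis of each of roll_1, roll_2, roll_3, roll_4 and the z axis of pan, either way round below 0.1 rad and x of roll_1_mid in the frame of pan_floor between -0.1275 and 0.1275 m and y of roll_1_mid in the frame of pan_floor between -0.18 and 0.18 m and z of roll_2_mid in the frame of pan_floor between 0.01 and 0.021 m and x of roll_2_mid in the frame of pan_floor between -0.1275 and 0.1275 m and y of roll_2_mid in the frame of pan_floor between -0.18 and 0.18 m and z of roll_3_mid in the frame of pan_floor between 0.01 and 0.021 m and x of roll_3_mid in the frame of pan_floor between -0.1275 and 0.1275 m and y of roll_3_mid in the frame of pan_floor between -0.18 and 0.18 m and z of roll_4_mid in the frame of pan_floor between 0.01 and 0.021 m and x of roll_4_mid in the frame of pan_floor between -0.1275 and 0.1275 m and y of roll_4_mid in the frame of pan_floor between -0.18 and 0.18 m); the robot touches nothing.
It fails at once if an icing bottle is knocked over or pushed away (angle between any of bottle_1, bottle_2's own z axis and vertical above 0.4 rad or distance of any of bottle_1, bottle_2 from where it was at the start of the episode above 0.04 m).
It fails at once if a doughnut is pushed away (distance of any of doughnut_1, doughnut_2 from where it was at the start of the episode above 0.04 m).
Of pot_b, pot_c, pot_d only 2 to 3 are there at a start; the rules pass over those that are not, and their reading is None.
Of roll_3, roll_4 only 1 to 2 are there at a start; the rules pass over those that are not, and their reading is None.
At some moment in a run one of pot_b, pot_c may be knocked a few centimetres aside while the robot is not near it.
It also fails if it takes over 210 s, if anything falls off the work surface, if the arm or the gripper's body presses on something with over 40 N, if the wrist force passes 120 N, or if a joint passes its speed limit or range.

## Working session

There is one attempt and no reset: what is moved stays moved. The work goes in short steps, Python scripts to look and compute and a tool call to move; the robot and the scene stay as the last step left them, time stands still between calls to the robot, and variables do not carry over. Pictures are saved under pics/ and viewed, at most 14 in all, crops included, and the job is handed in when it is done.

Besides the shell and the picture viewer there is one more tool, called after "Call:" in YAML: its name, and indented under it one key for each argument. move_arm: Moves the arm, as the interface text tells. Its arguments: {"type":"object","properties":{"moves":{"type":"array","items":{"type":"object","properties":{"turn":{"type":"array","items":{"type":"number"}},"translation":{"type":"array","items":{"type":"number"}},"hand":{"type":"number"}}}},"grip_force":{"type":"number"}},"required":["moves"]}

```bash
mkdir -p pics; cat > h.py <<'E'
import numpy as np, cv2
from rig import sense, capture, finish_job
from scipy.spatial.transform import Rotation as Ro
def tool():
    s=sense(); q=s['ee_rot']; T=np.eye(4); T[:3,:3]=Ro.from_quat([q[1],q[2],q[3],q[0]]).as_matrix(); T[:3,3]=s['eef_pos']; return T
def cloud(name):
    T=tool(); c=capture(name); z=c['z_map'].astype(float); H,W=z.shape
    f=H/2/np.tan(np.radians(c['vertical_fov'])/2)
    u,v=np.meshgrid(np.arange(W),np.arange(H))
    P=np.stack([(u-c['cx'])/f*z,(v-c['cy'])/f*z,z],-1)
    if name=='wrist':
        M=T@np.array(c['T_tool_cam']); P=P@M[:3,:3].T+M[:3,3]
    else: P=(P-np.array(c['t']))@np.array(c['R'])
    P[z<=0]=np.nan
    return c,P
def st():
    s=sense(); print({k:np.round(s[k],3).tolist() for k in ['time_s','joints','eef_pos','ee_rot','force','grip_width','grip_force']})
E
python3 - <<'E'
from h import *
st()
for n in ['scene','side','wrist']:
    c,P=cloud(n); cv2.imwrite(f'pics/{n}0.png',c['image']); np.save(n+'0.npy',P)
    print(n,c['vertical_fov'],c.get('R'),c.get('t'),c.get('T_tool_cam'), np.isfinite(P[...,2]).mean(), np.nanmin(P,(0,1)),np.nanmax(P,(0,1)))
E
```

```text
{'time_s': 0.0, 'joints': [-1.404, 0.313, 1.498, -0.0, 1.331, -0.223], 'eef_pos': [199.45, -485.394, 249.742], 'ee_rot': [-0.001, 0.981, 0.194, 0.0], 'force': [-0.302, -0.595, 0.348], 'grip_width': 0.995, 'grip_force': 0.0}
scene 45.272913212815084 [[-0.73733874  0.67545971 -0.00926113]
 [ 0.49105355  0.52652372 -0.6940023 ]
 [-0.46389438 -0.51626249 -0.71991322]] [ 408.82098747 -251.93003019 1720.60496043] None 0.99591015625 [-1866.15852686 -1834.68385204  -773.66791799] [1543.30989017 1029.54029339  525.23474298]
side 48.23385990414926 [[ 0.88882917 -0.45768879  0.02244283]
 [-0.26658519 -0.55630055 -0.78705911]
 [ 0.37271308  0.69357817 -0.61646921]] [-528.66638213  235.2528908  1378.97199555] None 0.99441015625 [-823.24018662 -846.80074222 -782.91355957] [1565.20312861 2502.14472333  695.05042889]
wrist 61.894312475945284 None None [[ 4.71553899e-05 -9.59923931e-01 -2.80260674e-01  7.08411020e+01]
 [ 9.99999965e-01 -2.72749467e-05  2.61675180e-04 -2.33102266e-01]
 [-2.58832362e-04 -2.80260677e-01  9.59923896e-01 -1.22664903e+02]
 [ 0.00000000e+00  0.00000000e+00  0.00000000e+00  1.00000000e+00]] 0.996046875 [ -260.38073806 -1412.22749812  -391.44684654] [ 475.15963678 -121.80008671  325.40307631]
```

View pics/scene0.png

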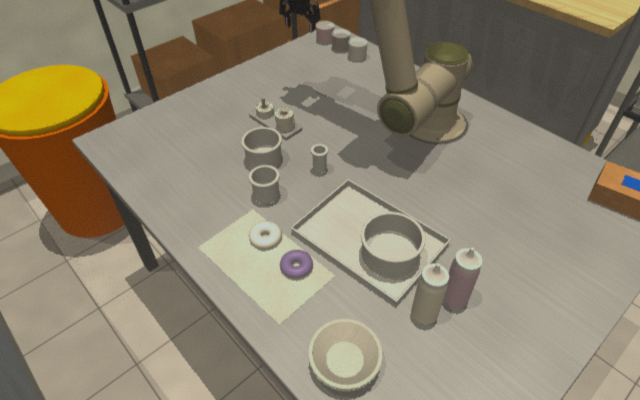

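View pics/side0.png

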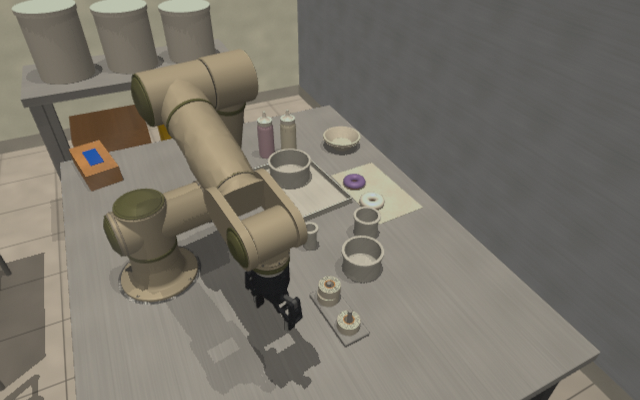

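```bash
cat > top.py <<'E'
from h import *
import sys
# top-down height map from saved clouds
pts=np.concatenate([np.load(n).reshape(-1,3) for n in sys.argv[2:]])
pts=pts[np.isfinite(pts).all(1)]
x,y,z=pts.T; k=(x>0)&(x<800)&(y>-600)&(y<600)&(z>-20)&(z<230)
x,y,z=x[k],y[k],z[k]
H=np.zeros((400,600)); np.maximum.at(H,((800-x)/2).astype(int).clip(0,399).__class__ and (((800-x)/2).astype(int).clip(0,399),((600-y)/2).astype(int).clip(0,599)),z)
img=cv2.applyColorMap(np.clip(H*2,0,255).astype(np.uint8),cv2.COLORMAP_TURBO)
for i in range(0,800,100): cv2.putText(img,str(800-i),(0,i//2+5),0,.35,(255,255,255),1); cv2.line(img,(0,i//2),(600,i//2),(90,90,90),1)
for i in range(0,1200,100): cv2.putText(img,str(600-i),(i//2,395),0,.35,(255,255,255),1); cv2.line(img,(i//2,0),(i//2,400),(90,90,90),1)
cv2.imwrite('pics/'+sys.argv[1],img)
E
sed -i 's/np.maximum.at.*/np.maximum.at(H,(((800-x)\/2).astype(int).clip(0,399),((600-y)\/2).astype(int).clip(0,599)),z)/' top.py
python3 top.py top0.png scene0.npy side0.npy
```

```text
(no output)
```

View pics/top0.png

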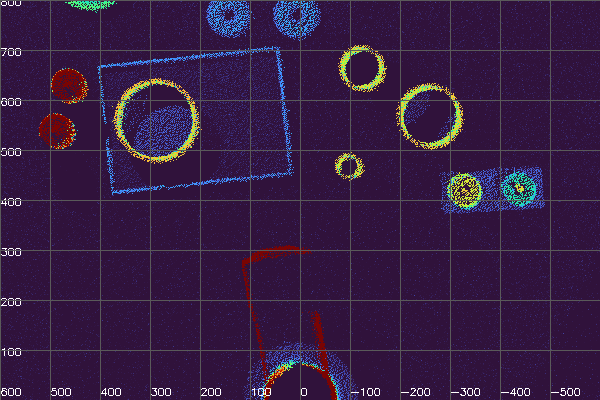

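The scene view shows pan at (370,240) with pot_a (392,247), pot_b (262,150), pot_c (265,185), pot_d (319,158), and stand (275,118) with two rolls on one spindle and one on the other. The side view confirms this: two rolls at (329,290), one at (348,322). The top map gives rough world positions. Next come the circle fits.

```bash
cat >> h.py <<'E'
from scipy.optimize import least_squares
def fitc(P,c0,r,zlo,zhi,win=12,both=None):
    """rim top ring: returns centre and median height of points of ring with outer radius r, width w"""
    p=P.reshape(-1,3); p=p[np.isfinite(p).all(1)]
    c=np.array(c0,float); r0,r1=r
    for i in range(6):
        d=np.linalg.norm(p[:,:2]-c,axis=1)
        w=win if i<3 else 5
        k=(d>r0-w)&(d<r1+w)&(p[:,2]>zlo)&(p[:,2]<zhi); q=p[k]
        if len(q)<8: return None
        def res(a):
            dd=np.hypot(q[:,0]-a[0],q[:,1]-a[1]); return np.where(dd>r1,dd-r1,np.where(dd<r0,r0-dd,0))+0.15*(dd-(r0+r1)/2)
        c=least_squares(res,c,loss='soft_l1').x
    return np.round(c,1),round(float(np.median(q[:,2])),1),len(q)
POTS={'a':((560,285),(75,84)),'b':((565,-260),(56,65)),'c':((662,-125),(37,46)),'d':((467,-97),(19,28))}
E
python3 - <<'E'
from h import *
for n in ['scene0','side0']:
    P=np.load(n+'.npy'); print(n)
    for k,(c,r) in POTS.items(): print(k,fitc(P,c,r,79,92))
    for c,nm in (((420,-328),'r near'),((425,-437),'r far')):
        p=P.reshape(-1,3); p=p[np.isfinite(p).all(1)]; d=np.hypot(*(p[:,:2]-c).T)
        print(nm,[ (h,int(((d<36)&(abs(p[:,2]-h)<2.5)).sum())) for h in range(15,100,5)])
        for lo,hi in((70,80),(40,50)): print(fitc(P,c,(13,32),lo,hi))
        k=(d<40)&(p[:,2]>79)&(p[:,2]<90); print('spindle',k.sum(),np.median(p[k],0).round(1) if k.any() else '')
    # pan
    p=P.reshape(-1,3);p=p[np.isfinite(p).all(1)]
    k=(p[:,2]>21)&(p[:,2]<29)&(p[:,0]>400)&(p[:,0]<720)&(p[:,1]>0)&(p[:,1]<420); q=p[k]; d=np.hypot(*(q[:,:2]-[560,285]).T); q=q[d>95]
    print('pan',cv2.minAreaRect(q[:,:2].astype(np.float32)),len(q),np.median(q[:,2]))
E
```

```text
scene0
a (array([558.9, 287.3]), 85.6, 697)
b (array([ 568.2, -259. ]), 83.0, 274)
c (array([ 664.1, -123.1]), 82.8, 229)
d (array([467.3, -97.7]), 82.9, 108)
r near [(15, 40), (20, 22), (25, 23), (30, 19), (35, 24), (40, 17), (45, 14), (50, 25), (55, 20), (60, 26), (65, 19), (70, 59), (75, 102), (80, 18), (85, 2), (90, 0), (95, 0)]
(array([ 421.1, -327.2]), 74.0, 151)
(array([ 423.1, -322.4]), 46.2, 37)
spindle 9 [ 418.2 -327.2   81.1]
r far [(15, 33), (20, 22), (25, 16), (30, 24), (35, 24), (40, 37), (45, 95), (50, 13), (55, 4), (60, 4), (65, 4), (70, 4), (75, 6), (80, 3), (85, 4), (90, 0), (95, 0)]
(array([ 413.2, -455.5]), 75.3, 9)
(array([ 424. , -434.3]), 44.2, 120)
spindle 6 [ 426.9 -435.    83.4]
pan ((558.3644409179688, 208.59954833984375), (263.7715148925781, 366.7501525878906), 6.2395920753479) 772 25.591390088692542
side0
a (array([556.9, 284.5]), 83.3, 253)
b (array([ 565.9, -261.8]), 82.3, 303)
c (array([ 661.8, -126.2]), 82.0, 155)
d (array([465.8, -99.7]), 82.2, 59)
r near [(15, 33), (20, 10), (25, 15), (30, 12), (35, 17), (40, 25), (45, 25), (50, 24), (55, 27), (60, 27), (65, 34), (70, 119), (75, 174), (80, 14), (85, 4), (90, 0), (95, 0)]
(array([ 417.3, -331. ]), 73.4, 261)
(array([ 409.8, -336.6]), 44.2, 63)
spindle 13 [ 414.5 -332.    81.5]
r far [(15, 44), (20, 22), (25, 22), (30, 24), (35, 25), (40, 88), (45, 209), (50, 14), (55, 6), (60, 6), (65, 5), (70, 5), (75, 4), (80, 11), (85, 4), (90, 0), (95, 0)]
(array([ 432.7, -425. ]), 77.9, 12)
(array([ 419.4, -440.1]), 43.8, 286)
spindle 12 [ 422.1 -440.5   81.5]
pan ((577.3671264648438, 190.62393188476562), (232.12306213378906, 412.7206726074219), 7.663280963897705) 172 23.61094236695766
```

Call:
move_arm:
  moves:
    - {"turn": [0,0,-0.118],"translation": [0,0,0],"hand": 1}
    - {"turn": [0,0,-0.118],"translation": [0,0,0],"hand": 1}
    - {"turn": [0,0,-0.118],"translation": [0,0,0],"hand": 1}
    - {"turn": [0,0,-0.118],"translation": [0,0,0],"hand": 1}
    - {"turn": [0,0,-0.118],"translation": [0,0,0],"hand": 1}
    - {"turn": [0,0,-0.118],"translation": [0,0,0],"hand": 1}
    - {"turn": [0,0,-0.118],"translation": [0,0,0],"hand": 1}
    - {"turn": [0,0,-0.118],"translation": [0,0,0],"hand": 1}
    - {"turn": [0,0,-0.118],"translation": [0,0,0],"hand": 1}
    - {"turn": [0,0,-0.118],"translation": [0,0,0],"hand": 1}
  grip_force: 80

```text
time_s: 0.98
eef_pos: [199.5, -485.5, 250.0]
ee_rot: [-0.0, 0.705, 0.709, 0.0]
force: [0.6, -0.1, 0.7]
grip_width: 0.999
grip_force: 0.0
```

Call:
move_arm:
  moves:
    - {"turn": [0,0,0],"translation": [19,31,4],"hand": 0.5}
    - {"turn": [0,0,0],"translation": [19,31,4],"hand": 0.5}
    - {"turn": [0,0,0],"translation": [19,31,4],"hand": 0.5}
    - {"turn": [0,0,0],"translation": [19,31,4],"hand": 0.5}
    - {"turn": [0,0,0],"translation": [19,31,4],"hand": 0.5}
    - {"turn": [0,0,0],"translation": [19,31,4],"hand": 0.5}
    - {"turn": [0,0,0],"translation": [19,31,4],"hand": 0.5}
    - {"turn": [0,0,0],"translation": [19,31,4],"hand": 0.5}
    - {"turn": [0,0,0],"translation": [19,31,4],"hand": 0.5}
    - {"turn": [0,0,0],"translation": [19,31,4],"hand": 0.5}

```text
time_s: 1.82
eef_pos: [511.0, -294.6, 209.9]
ee_rot: [-0.0, 0.707, 0.707, -0.0]
force: [0.1, -1.3, -0.8]
grip_width: 0.5
grip_force: 0.0
```

Call:
move_arm:
  moves:
    - {"turn": [0,0,0],"translation": [19,31,3],"hand": 0.35}
    - {"turn": [0,0,0],"translation": [16,27,2],"hand": 0.35}
    - {"turn": [0,0,0],"translation": [0,0,0],"hand": 0.35}
    - {"turn": [0,0,0],"translation": [0,0,0],"hand": 0.35}
    - {"turn": [0,0,0],"translation": [0,0,0],"hand": 0.35}

```text
time_s: 2.23
eef_pos: [567.2, -261.3, 205.0]
ee_rot: [-0.0, 0.707, 0.707, -0.0]
force: [0.2, -1.2, 0.2]
grip_width: 0.347
grip_force: 0.0
```

```bash
cat >> h.py <<'E'
def go(x,y,z):
    T=tool(); d=T[:3,:3].T@(np.array([x,y,z],float)-T[:3,3])
    print('pos',T[:3,3].round(1),'yaw',round(np.degrees(np.arctan2(T[1,0],T[0,0])),2),'zdir',T[:3,2].round(4),'-> tool d',d.round(1),'len',round(float(np.linalg.norm(d)),1))
E
python3 - <<'E'
from h import *
st()
c,P=cloud('wrist'); cv2.imwrite('pics/w1.png',c['image']); np.save('w1.npy',P)
print(fitc(P,(567,-260.4),(56,65),74,92,win=8))
z=P[...,2]; print(np.histogram(z[np.isfinite(z)],range(-10,120,5)))
go(507,-260.4,110)
E
```

```text
{'time_s': 2.233, 'joints': [-0.619, 0.568, 1.236, -0.0, 1.338, -0.618], 'eef_pos': [567.249, -261.253, 204.974], 'ee_rot': [-0.0, 0.707, 0.707, -0.0], 'force': [0.152, -1.177, 0.241], 'grip_width': 0.347, 'grip_force': 0.0}
(array([ 566. , -259.8]), 82.8, 5945)
(array([     0, 156438,  14361,  11752,   5062,    992,    842,    877,
          905,    915,    959,    947,    951,    925,    944,    991,
         3935,   1166,   8446,      9,      0,      0,      0,      0,
            0]), array([-10,  -5,   0,   5,  10,  15,  20,  25,  30,  35,  40,  45,  50,
        55,  60,  65,  70,  75,  80,  85,  90,  95, 100, 105, 110, 115]))
pos [ 567.  -261.6  205.3] yaw 89.89 zdir [-4.e-04  0.e+00 -1.e+00] -> tool d [  1.1 -60.   95.3] len 112.6
```

View pics/w1.png

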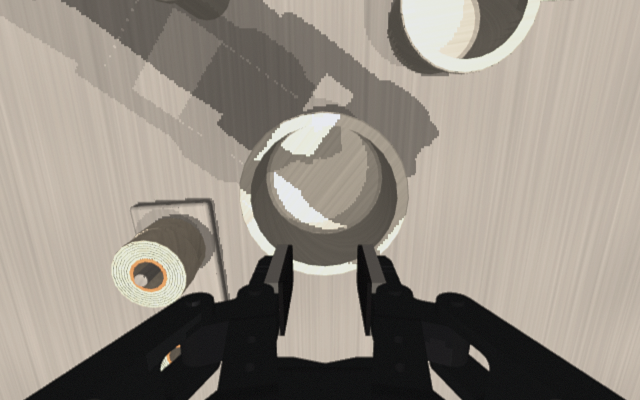

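The wrist view shows pot_b at (325,195), the edge of pot_c at (470,20), and the near roll stack at (148,270). The wrist fit agrees with the two fixed views, so I'll grasp pot_b's rim on its -x side.

Call:
move_arm:
  moves:
    - {"turn": [0,0,0],"translation": [0.6,-20.5,10],"hand": 0.35}
    - {"turn": [0,0,0],"translation": [0.6,-20.5,10],"hand": 0.35}
    - {"turn": [0,0,0],"translation": [0.6,-20.5,10],"hand": 0.35}
    - {"turn": [0,0,0],"translation": [0,0,20],"hand": 0.35}
    - {"turn": [0,0,0],"translation": [0,0,20],"hand": 0.35}
    - {"turn": [0,0,0],"translation": [0,0,15],"hand": 0.35}
    - {"turn": [0,0,0],"translation": [0,0,15],"hand": 0.35}
    - {"turn": [0,0,0],"translation": [0,0,10],"hand": 0.35}
    - {"turn": [0,0,0],"translation": [0,0,0],"hand": 0.35}
    - {"turn": [0,0,0],"translation": [0,0,0],"hand": 0.35}

```text
time_s: 3.12
eef_pos: [505.9, -259.6, 95.6]
ee_rot: [0.0, 0.708, 0.706, -0.0]
force: [0.4, -0.4, -0.5]
grip_width: 0.351
grip_force: 0.0
```

Call:
move_arm:
  moves:
    - {"turn": [0,0,0],"translation": [0,0,0],"hand": 0}
    - {"turn": [0,0,0],"translation": [0,0,0],"hand": 0}
    - {"turn": [0,0,0],"translation": [0,0,0],"hand": 0}
    - {"turn": [0,0,0],"translation": [0,0,0],"hand": 0}
    - {"turn": [0,0,0],"translation": [0,0,0],"hand": 0}
    - {"turn": [0,0,0],"translation": [0,0,0],"hand": 0}
  grip_force: 80

```text
time_s: 3.62
eef_pos: [506.6, -259.7, 96.6]
ee_rot: [0.001, 0.707, 0.707, -0.0]
force: [-0.9, -0.8, 6.1]
grip_width: 0.075
grip_force: 76.6
```

Call:
move_arm:
  moves:
    - {"turn": [0,0,0],"translation": [0,0,-5],"hand": 0}
    - {"turn": [0,0,0],"translation": [0,0,-10],"hand": 0}
    - {"turn": [0,0,0],"translation": [0,0,-15],"hand": 0}
    - {"turn": [0,0,0],"translation": [0,0,0],"hand": 0}

```text
time_s: 3.95
eef_pos: [507.2, -259.8, 128.4]
ee_rot: [0.002, 0.707, 0.707, 0.0]
force: [0.4, -0.8, -2.0]
grip_width: 0.076
grip_force: 76.4
```

```bash
python3 - <<'E'
from h import *
st()
c,P=cloud('wrist'); cv2.imwrite('pics/w2.png',c['image']); np.save('w2.npy',P)
for lo in (80,90,100,105,110): print(lo,fitc(P,(566,-259.8),(56,65),lo,lo+15,win=8))
p=P.reshape(-1,3);d=np.hypot(p[:,0]-566,p[:,1]+259.8);k=(d>54)&(d<68)&(p[:,2]>90)&(p[:,2]<130)
q=p[k];A=np.c_[q[:,:2]-[566,-259.8],np.ones(len(q))];print(np.linalg.lstsq(A,q[:,2],rcond=None)[0])
E
```

```text
{'time_s': 3.95, 'joints': [-0.679, 0.527, 1.517, 0.0, 1.093, -0.678], 'eef_pos': [507.221, -259.827, 128.391], 'ee_rot': [0.002, 0.707, 0.707, 0.0], 'force': [0.375, -0.776, -1.954], 'grip_width': 0.076, 'grip_force': 76.414}
80 (array([ 562.3, -258.8]), 87.9, 3689)
90 (array([ 562.3, -259.8]), 98.0, 4362)
100 (array([ 568.2, -258.6]), 113.8, 14744)
105 (array([ 567.3, -257.7]), 114.1, 15034)
110 (array([ 566.9, -257.8]), 114.2, 13393)
[-6.26526224e-02  5.54157894e-02  1.10223452e+02]
```

View pics/w2.png

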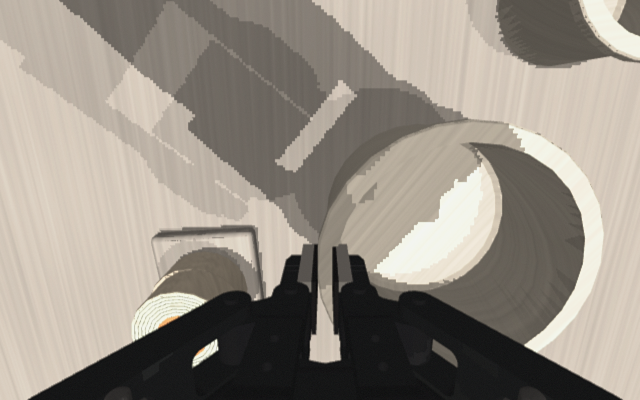

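The wrist view shows pot_b held by its rim between the pads (325,290) and raised.

```bash
cat >> h.py <<'E'
def rimtilt(P,c,r,z0):
    p=P.reshape(-1,3);p=p[np.isfinite(p).all(1)];d=np.hypot(p[:,0]-c[0],p[:,1]-c[1]);q=p[(d>r[0])&(d<r[1])&(abs(p[:,2]-z0)<7)]
    co=np.zeros(3);co[2]=z0
    for i in range(5):
        A=np.c_[q[:,:2]-c,np.ones(len(q))];k=abs(A@co-q[:,2])<(7 if i==0 else 2); co=np.linalg.lstsq(A[k],q[k,2],rcond=None)[0]
    return co.round(3),k.sum()
E
python3 - <<'E'
from h import *
print(rimtilt(np.load('w2.npy'),np.array([566.9,-257.8]),(57,64),114))
go(558-60.5-1,286,190)
E
```

```text
(array([-5.00000e-03, -3.00000e-03,  1.14397e+02]), np.int64(9105))
pos [ 506.8 -259.5  126.9] yaw 89.95 zdir [ 0.0025 -0.002  -1.    ] -> tool d [545.4 -10.6 -64.2] len 549.3
```

Call:
move_arm:
  moves:
    - {"turn": [0,0,0],"translation": [0,0,-25],"hand": 0}
    - {"turn": [0,0,0],"translation": [0,0,-35],"hand": 0}
    - {"turn": [0,0,0],"translation": [15,0,-20],"hand": 0}
    - {"turn": [0,0,0],"translation": [30,0,0],"hand": 0}
    - {"turn": [0,0,0],"translation": [38,0,0],"hand": 0}
    - {"turn": [0,0,0],"translation": [38,0,0],"hand": 0}
    - {"turn": [0,0,0],"translation": [38,0,0],"hand": 0}
    - {"turn": [0,0,0],"translation": [38,0,0],"hand": 0}
    - {"turn": [0,0,0],"translation": [38,0,0],"hand": 0}
    - {"turn": [0,0,0],"translation": [38,0,0],"hand": 0}

```text
time_s: 4.83
eef_pos: [505.9, 15.7, 204.8]
ee_rot: [-0.0, 0.708, 0.707, -0.0]
force: [0.7, 0.3, -1.3]
grip_width: 0.073
grip_force: 76.6
```

Call:
move_arm:
  moves:
    - {"turn": [0,0,0],"translation": [38,0,0],"hand": 0}
    - {"turn": [0,0,0],"translation": [38,0,0],"hand": 0}
    - {"turn": [0,0,0],"translation": [38,0,0],"hand": 0}
    - {"turn": [0,0,0],"translation": [38,0,0],"hand": 0}
    - {"turn": [0,0,0],"translation": [38,0,0],"hand": 0}
    - {"turn": [0,0,0],"translation": [30,0,0],"hand": 0}
    - {"turn": [0,0,0],"translation": [20,0,0],"hand": 0}
    - {"turn": [0,0,0],"translation": [0,0,0],"hand": 0}
    - {"turn": [0,0,0],"translation": [0,0,0],"hand": 0}

```text
time_s: 5.58
eef_pos: [506.2, 254.4, 204.5]
ee_rot: [-0.0, 0.707, 0.707, -0.001]
force: [0.1, -0.4, -1.7]
grip_width: 0.076
grip_force: 76.6
```

```bash
python3 - <<'E'
from h import *
st()
c,P=cloud('wrist'); cv2.imwrite('pics/w3.png',c['image']); np.save('w3.npy',P)
t=sense()['eef_pos']
b=fitc(P,(t[0]+60.5,t[1]),(56,65),t[2]-22,t[2]-4,win=8);print('b',b,b[0]-t[:2]);print(rimtilt(P,b[0],(57,64),t[2]-14))
print('a',fitc(P,(558,286),(75,84),78,95,win=8))
for n in('scene','side'):
  c,P=cloud(n); print(n,'a',fitc(P,(558,286),(75,84),80,95,win=6),'b',fitc(P,b[0],(56,65),t[2]-22,t[2]-4,win=8))
E
```

```text
{'time_s': 5.583, 'joints': [0.259, 0.442, 1.436, -0.0, 1.265, 0.258], 'eef_pos': [506.226, 254.431, 204.459], 'ee_rot': [-0.0, 0.707, 0.707, -0.001], 'force': [0.08, -0.367, -1.661], 'grip_width': 0.076, 'grip_force': 76.606}
b (array([566. , 256.7]), 189.4, 14235) [59.52719071  3.08112282]
(array([-1.6000e-02,  1.0000e-03,  1.8975e+02]), np.int64(9044))
a (array([555.9, 289. ]), 85.8, 6206)
scene a (array([558.9, 287.7]), 85.9, 473) b (array([569.6, 254.1]), 189.7, 566)
side a (array([556. , 284.4]), 83.7, 156) b (array([565.9, 249.7]), 187.8, 178)
```

Call:
move_arm:
  moves:
    - {"turn": [0,0,0],"translation": [17,-5,0],"hand": 0}
    - {"turn": [0,0,0],"translation": [16.5,-5.2,0],"hand": 0}
    - {"turn": [0,0,0],"translation": [0,0,10],"hand": 0}
    - {"turn": [0,0,0],"translation": [0,0,15],"hand": 0}
    - {"turn": [0,0,0],"translation": [0,0,15],"hand": 0}
    - {"turn": [0,0,0],"translation": [0,0,15],"hand": 0}
    - {"turn": [0,0,0],"translation": [0,0,15],"hand": 0}
    - {"turn": [0,0,0],"translation": [0,0,10],"hand": 0}
    - {"turn": [0,0,0],"translation": [0,0,5],"hand": 0}
    - {"turn": [0,0,0],"translation": [0,0,0],"hand": 0}

```text
time_s: 6.57
eef_pos: [496.4, 286.6, 119.3]
ee_rot: [-0.0, 0.708, 0.706, -0.001]
force: [-0.0, 0.8, -1.8]
grip_width: 0.077
grip_force: 76.6
```

Call:
move_arm:
  moves:
    - {"turn": [0,0,0],"translation": [0,0,3],"hand": 0}
    - {"turn": [0,0,0],"translation": [0,0,2],"hand": 0}
    - {"turn": [0,0,0],"translation": [0,0,0],"hand": 0}
    - {"turn": [0,0,0],"translation": [0,0,0],"hand": 0}

```text
time_s: 6.9
eef_pos: [496.7, 287.4, 115.7]
ee_rot: [0.0, 0.707, 0.707, 0.0]
force: [-0.0, 0.6, -1.4]
grip_width: 0.078
grip_force: 76.6
```

Call:
move_arm:
  moves:
    - {"turn": [0,0,0],"translation": [0,0,2],"hand": 0}
    - {"turn": [0,0,0],"translation": [0,0,1.5],"hand": 0}
    - {"turn": [0,0,0],"translation": [0,0,0],"hand": 0}
    - {"turn": [0,0,0],"translation": [0,0,0],"hand": 0}

```text
time_s: 7.23
eef_pos: [496.5, 287.4, 111.7]
ee_rot: [-0.0, 0.707, 0.707, -0.0]
force: [0.6, 0.2, -1.5]
grip_width: 0.077
grip_force: 76.6
```

Call:
move_arm:
  moves:
    - {"turn": [0,0,0],"translation": [0,0,0],"hand": 0.15}
    - {"turn": [0,0,0],"translation": [0,0,0],"hand": 0.25}
    - {"turn": [0,0,0],"translation": [0,0,0],"hand": 0.35}
    - {"turn": [0,0,0],"translation": [0,0,0],"hand": 0.35}
    - {"turn": [0,0,0],"translation": [0,0,-10],"hand": 0.35}
    - {"turn": [0,0,0],"translation": [0,0,-30],"hand": 0.35}
    - {"turn": [0,0,0],"translation": [0,0,-40],"hand": 0.35}
    - {"turn": [0,0,0],"translation": [-20,20,-20],"hand": 0.35}
    - {"turn": [0,0,0],"translation": [0,0,0],"hand": 0.35}

```text
time_s: 7.98
eef_pos: [520.2, 265.8, 217.8]
ee_rot: [0.003, 0.708, 0.706, 0.004]
force: [0.9, -0.0, 0.2]
grip_width: 0.349
grip_force: 0.0
```

```bash
python3 - <<'E'
from h import *
st()
for n in('scene','side','wrist'):
  c,P=cloud(n); print(n,'a',fitc(P,(557.5,286),(75,84),78,92,win=6))
  b=fitc(P,(557,286),(56,65),89,104,win=10);print('b',b, rimtilt(P,b[0],(57,64),96) if b else '')
  if n!='wrist': print('c',fitc(P,(663,-125),(37,46),79,92),'d',fitc(P,(466.5,-98.7),(19,28),79,92))
E
```

```text
{'time_s': 7.983, 'joints': [0.272, 0.463, 1.368, -0.001, 1.3, 0.275], 'eef_pos': [520.187, 265.787, 217.812], 'ee_rot': [0.003, 0.708, 0.706, 0.004], 'force': [0.868, -0.021, 0.178], 'grip_width': 0.349, 'grip_force': 0.0}
scene a (array([558.7, 287.3]), 85.7, 666)
b (array([558.5, 287.3]), 95.5, 538) (array([-6.0000e-03, -6.0000e-03,  9.5776e+01]), np.int64(204))
c (array([ 664.2, -123.4]), 82.9, 228) d (array([467.6, -97.3]), 83.1, 108)
side a (array([556.7, 285.2]), 83.8, 204)
b (array([555.1, 284.4]), 93.5, 189) (array([ 1.500e-02, -8.000e-03,  9.362e+01]), np.int64(65))
c (array([ 661.2, -126.7]), 81.9, 164) d (array([463.9, -99.5]), 81.7, 87)
wrist a (array([556.6, 288.3]), 85.8, 8715)
b (array([555.9, 288. ]), 95.8, 6831) (array([-1.0000e-03,  0.0000e+00,  9.5979e+01]), np.int64(4689))
```

Call:
move_arm:
  moves:
    - {"turn": [0,0,0],"translation": [-20,5,0],"hand": 0.35}
    - {"turn": [0,0,0],"translation": [-38,10,2],"hand": 0.35}
    - {"turn": [0,0,0],"translation": [-38,10,2],"hand": 0.35}
    - {"turn": [0,0,0],"translation": [-38,10,2],"hand": 0.35}
    - {"turn": [0,0,0],"translation": [-38,10,2],"hand": 0.35}
    - {"turn": [0,0,0],"translation": [-38,10,2],"hand": 0.35}
    - {"turn": [0,0,0],"translation": [-38,10,2],"hand": 0.35}
    - {"turn": [0,0,0],"translation": [-38,10,2],"hand": 0.35}
    - {"turn": [0,0,0],"translation": [-38,10,2],"hand": 0.35}
    - {"turn": [0,0,0],"translation": [-38,10,2],"hand": 0.35}

```text
time_s: 8.97
eef_pos: [610.8, -95.7, 192.4]
ee_rot: [-0.001, 0.707, 0.707, -0.0]
force: [1.2, 0.2, -0.0]
grip_width: 0.35
grip_force: 0.0
```

Call:
move_arm:
  moves:
    - {"turn": [0,0,0],"translation": [-30,8,0],"hand": 0.35}
    - {"turn": [0,0,0],"translation": [0,0,0],"hand": 0.35}
    - {"turn": [0,0,0],"translation": [0,0,0],"hand": 0.35}
    - {"turn": [0,0,0],"translation": [0,0,0],"hand": 0.35}

```text
time_s: 9.3
eef_pos: [618.7, -123.6, 192.8]
ee_rot: [-0.001, 0.707, 0.707, -0.0]
force: [-0.2, -0.3, 0.5]
grip_width: 0.347
grip_force: 0.0
```

```bash
python3 - <<'E'
from h import *
for n in('scene','side','wrist'):
  c,P=cloud(n); r=fitc(P,(663,-125),(37,46),77,92);print(n,r)
x,y=r[0]; go(x-41.5,y,95)
E
```

```text
scene (array([ 664.8, -123.2]), 82.7, 266)
side (array([ 661.9, -126.5]), 81.6, 185)
wrist (array([ 662.3, -123.1]), 82.9, 4280)
pos [ 619.  -123.3  193.7] yaw 90.04 zdir [-5.e-04  3.e-04 -1.e+00] -> tool d [ 0.1  1.8 98.7] len 98.7
```

Call:
move_arm:
  moves:
    - {"turn": [0,0,0],"translation": [-1,2,15],"hand": 0.35}
    - {"turn": [0,0,0],"translation": [0,0,20],"hand": 0.35}
    - {"turn": [0,0,0],"translation": [0,0,20],"hand": 0.35}
    - {"turn": [0,0,0],"translation": [0,0,20],"hand": 0.35}
    - {"turn": [0,0,0],"translation": [0,0,14],"hand": 0.35}
    - {"turn": [0,0,0],"translation": [0,0,10],"hand": 0.35}
    - {"turn": [0,0,0],"translation": [0,0,0],"hand": 0.35}
    - {"turn": [0,0,0],"translation": [0,0,0],"hand": 0.35}

```text
time_s: 10.12
eef_pos: [621.3, -125.3, 95.1]
ee_rot: [0.0, 0.707, 0.707, 0.0]
force: [-0.4, -0.1, 0.5]
grip_width: 0.351
grip_force: 0.0
```

Call:
move_arm:
  moves:
    - {"turn": [0,0,0],"translation": [0,0,0],"hand": 0}
    - {"turn": [0,0,0],"translation": [0,0,0],"hand": 0}
    - {"turn": [0,0,0],"translation": [0,0,0],"hand": 0}
    - {"turn": [0,0,0],"translation": [0,0,0],"hand": 0}
    - {"turn": [0,0,0],"translation": [0,0,0],"hand": 0}
    - {"turn": [0,0,0],"translation": [0,0,-5],"hand": 0}
    - {"turn": [0,0,0],"translation": [0,0,-15],"hand": 0}
    - {"turn": [0,0,0],"translation": [0,0,-25],"hand": 0}
    - {"turn": [0,0,0],"translation": [0,0,-35],"hand": 0}
    - {"turn": [0,0,0],"translation": [0,0,-40],"hand": 0}
  grip_force: 80

```text
time_s: 10.95
eef_pos: [620.2, -125.5, 214.8]
ee_rot: [-0.002, 0.708, 0.707, -0.001]
force: [0.3, -1.9, -1.1]
grip_width: 0.074
grip_force: 77.3
```

```bash
python3 - <<'E'
from h import *
st(); t=np.array(sense()['eef_pos'])
for n in('scene','wrist'):
  c,P=cloud(n); r=fitc(P,(t[0]+41.5,t[1]),(37,46),t[2]-24,t[2]-4);print(n,r, r and (r[0]-t[:2], rimtilt(P,r[0],(38,45),r[1])))
go(557-41.5,287,t[2])
E
```

```text
{'time_s': 10.95, 'joints': [-0.384, 0.581, 1.189, -0.0, 1.375, -0.383], 'eef_pos': [620.185, -125.515, 214.763], 'ee_rot': [-0.002, 0.708, 0.707, -0.001], 'force': [0.305, -1.873, -1.085], 'grip_width': 0.074, 'grip_force': 77.31}
scene (array([ 664. , -126.9]), 200.3, 319) (array([43.81512345, -1.38463392]), (array([ 5.00000e-03, -1.00000e-03,  2.00937e+02]), np.int64(102)))
wrist (array([ 659.6, -126. ]), 203.9, 2817) (array([39.41512345, -0.48463392]), (array([-8.3000e-02,  1.3000e-02,  2.0711e+02]), np.int64(853)))
pos [ 623.  -126.5  222. ] yaw 89.94 zdir [ 0.0108 -0.0045 -0.9999] -> tool d [ 413.4 -108.     4.2] len 427.3
```

Call:
move_arm:
  moves:
    - {"turn": [0,0,0],"translation": [18,-4,0],"hand": 0}
    - {"turn": [0,0,0],"translation": [38,-10,0],"hand": 0}
    - {"turn": [0,0,0],"translation": [38,-10,0],"hand": 0}
    - {"turn": [0,0,0],"translation": [38,-10,0],"hand": 0}
    - {"turn": [0,0,0],"translation": [38,-10,0],"hand": 0}
    - {"turn": [0,0,0],"translation": [38,-10,0],"hand": 0}
    - {"turn": [0,0,0],"translation": [38,-10,0],"hand": 0}
    - {"turn": [0,0,0],"translation": [38,-10,0],"hand": 0}
    - {"turn": [0,0,0],"translation": [38,-10,0],"hand": 0}
    - {"turn": [0,0,0],"translation": [38,-10,0],"hand": 0}

```text
time_s: 11.88
eef_pos: [526.5, 236.0, 214.7]
ee_rot: [-0.0, 0.708, 0.707, -0.0]
force: [0.5, -0.7, -1.1]
grip_width: 0.071
grip_force: 77.5
```

Call:
move_arm:
  moves:
    - {"turn": [0,0,0],"translation": [30,-8,0],"hand": 0}
    - {"turn": [0,0,0],"translation": [20,-4,0],"hand": 0}
    - {"turn": [0,0,0],"translation": [0,0,0],"hand": 0}
    - {"turn": [0,0,0],"translation": [0,0,0],"hand": 0}
    - {"turn": [0,0,0],"translation": [0,0,0],"hand": 0}

```text
time_s: 12.3
eef_pos: [515.6, 283.7, 214.5]
ee_rot: [0.0, 0.708, 0.707, -0.0]
force: [0.4, 0.5, -1.4]
grip_width: 0.074
grip_force: 77.5
```

```bash
cat > chk.py <<'E'
from h import *
st(); t=np.array(sense()['eef_pos'])
for n in('scene','side','wrist'):
  c,P=cloud(n); r=fitc(P,(t[0]+41.5,t[1]),(37,46),t[2]-24,t[2]-4);b=fitc(P,(557,287),(56,65),89,104,win=6)
  print(n,'c',r,'b',b, r and b and (b[0]-r[0]), r and rimtilt(P,r[0],(38,45),r[1]))
E
python3 chk.py
```

```text
{'time_s': 12.3, 'joints': [0.304, 0.481, 1.35, -0.0, 1.312, 0.306], 'eef_pos': [515.643, 283.664, 214.527], 'ee_rot': [0.0, 0.708, 0.707, -0.0], 'force': [0.363, 0.475, -1.355], 'grip_width': 0.074, 'grip_force': 77.488}
scene c (array([559.8, 281.3]), 200.8, 418) b (array([558.8, 288.1]), 95.7, 399) [-1.   6.8] (array([ 3.0000e-03, -7.0000e-03,  2.0101e+02]), np.int64(161))
side c (array([556.7, 279.3]), 198.4, 156) b (array([555.2, 284.4]), 94.1, 140) [-1.5  5.1] (array([ 4.20000e-02, -4.70000e-02,  1.97233e+02]), np.int64(33))
wrist c (array([555.7, 283.2]), 201.3, 9473) b (array([554.9, 289.5]), 95.9, 3817) [-0.8  6.3] (array([ 0.00000e+00, -2.00000e-03,  2.01403e+02]), np.int64(6020))
```

Call:
move_arm:
  moves:
    - {"turn": [0,0,0],"translation": [6,-1,0],"hand": 0}
    - {"turn": [0,0,0],"translation": [0,0,10],"hand": 0}
    - {"turn": [0,0,0],"translation": [0,0,20],"hand": 0}
    - {"turn": [0,0,0],"translation": [0,0,20],"hand": 0}
    - {"turn": [0,0,0],"translation": [0,0,20],"hand": 0}
    - {"turn": [0,0,0],"translation": [0,0,15],"hand": 0}
    - {"turn": [0,0,0],"translation": [0,0,5],"hand": 0}
    - {"turn": [0,0,0],"translation": [0,0,2],"hand": 0}
    - {"turn": [0,0,0],"translation": [0,0,2],"hand": 0}
    - {"turn": [0,0,0],"translation": [0,0,0],"hand": 0}

```text
time_s: 13.28
eef_pos: [514.9, 290.4, 121.3]
ee_rot: [0.0, 0.707, 0.707, 0.0]
force: [-0.6, 1.1, -1.3]
grip_width: 0.074
grip_force: 77.4
```

Call:
move_arm:
  moves:
    - {"turn": [0,0,0],"translation": [0,0,0],"hand": 0.15}
    - {"turn": [0,0,0],"translation": [0,0,0],"hand": 0.25}
    - {"turn": [0,0,0],"translation": [0,0,0],"hand": 0.35}
    - {"turn": [0,0,0],"translation": [0,0,0],"hand": 0.35}
    - {"turn": [0,0,0],"translation": [0,0,-10],"hand": 0.35}
    - {"turn": [0,0,0],"translation": [0,0,-30],"hand": 0.35}
    - {"turn": [0,0,0],"translation": [0,0,-40],"hand": 0.35}
    - {"turn": [0,0,0],"translation": [-20,0,-20],"hand": 0.35}
    - {"turn": [0,0,0],"translation": [0,0,0],"hand": 0.35}
    - {"turn": [0,0,0],"translation": [0,0,0],"hand": 0.35}

```text
time_s: 14.12
eef_pos: [514.9, 270.0, 222.4]
ee_rot: [0.001, 0.708, 0.706, 0.001]
force: [0.0, 0.8, -1.1]
grip_width: 0.352
grip_force: 0.0
```

```bash
python3 - <<'E'
from h import *
for n in('scene','side','wrist'):
  c,P=cloud(n); b=fitc(P,(557,287),(56,65),89,102,win=6); r=fitc(P,(557,287),(37,46),99,114,win=8);
  print(n,'b',b,'c',r, r and rimtilt(P,r[0],(38,45),r[1]))
  if n!='wrist': print('d',fitc(P,(466.5,-98.7),(19,28),79,92))
go(466.5,-98.7,200)
E
```

```text
scene b (array([558.1, 287.3]), 95.9, 509) c (array([557.7, 288.6]), 105.7, 371) (array([ 2.00000e-03, -1.50000e-02,  1.06271e+02]), np.int64(147))
d (array([467.1, -96.7]), 83.0, 113)
side b (array([555.7, 285. ]), 94.2, 151) c (array([556.5, 285.9]), 103.9, 131) (array([-1.40000e-02, -2.80000e-02,  1.04083e+02]), np.int64(42))
d (array([463.9, -99.5]), 82.5, 95)
wrist b (array([555.9, 288. ]), 95.8, 6369) c (array([555.7, 289. ]), 105.9, 4801) (array([-1.00000e-03,  0.00000e+00,  1.05998e+02]), np.int64(3361))
pos [514.  270.5 219.7] yaw 89.95 zdir [-2.2e-03 -5.0e-04 -1.0e+00] -> tool d [-369.3  -47.2   20. ] len 372.8
```

Call:
move_arm:
  moves:
    - {"turn": [0,0,0],"translation": [-20,-4,0],"hand": 0.35}
    - {"turn": [0,0,0],"translation": [-38,-8,2],"hand": 0.35}
    - {"turn": [0,0,0],"translation": [-38,-8,2],"hand": 0.35}
    - {"turn": [0,0,0],"translation": [-38,-8,2],"hand": 0.35}
    - {"turn": [0,0,0],"translation": [-38,-8,2],"hand": 0.35}
    - {"turn": [0,0,0],"translation": [-38,-8,2],"hand": 0.35}
    - {"turn": [0,0,0],"translation": [-38,-8,2],"hand": 0.35}
    - {"turn": [0,0,0],"translation": [-38,-8,2],"hand": 0.35}
    - {"turn": [0,0,0],"translation": [-38,-8,2],"hand": 0.35}
    - {"turn": [0,0,0],"translation": [-25,-4,0],"hand": 0.35}

```text
time_s: 15.1
eef_pos: [440.9, -80.7, 203.7]
ee_rot: [-0.001, 0.708, 0.706, -0.001]
force: [-0.4, 0.3, 0.8]
grip_width: 0.348
grip_force: 0.0
```

Call:
move_arm:
  moves:
    - {"turn": [0,0,0],"translation": [-19,0,0],"hand": 0.33}
    - {"turn": [0,0,0],"translation": [0,0,0],"hand": 0.33}
    - {"turn": [0,0,0],"translation": [0,0,0],"hand": 0.33}
    - {"turn": [0,0,0],"translation": [0,0,0],"hand": 0.33}

```text
time_s: 15.43
eef_pos: [442.1, -96.7, 204.2]
ee_rot: [-0.001, 0.707, 0.707, -0.0]
force: [-0.7, 0.3, -0.1]
grip_width: 0.334
grip_force: 0.0
```

```bash
python3 - <<'E'
from h import *
c,P=cloud('wrist'); r=fitc(P,(466,-98),(19,28),77,92);print(r)
go(466-23.5,-98.4,95)
E
```

```text
(array([464.1, -97. ]), 82.9, 2350)
pos [442.1 -96.5 204.4] yaw 90.01 zdir [-9.e-04  7.e-04 -1.e+00] -> tool d [ -2.    0.4 109.4] len 109.4
```

Call:
move_arm:
  moves:
    - {"turn": [0,0,0],"translation": [-1.3,-0.8,20],"hand": 0.33}
    - {"turn": [0,0,0],"translation": [0,0,25],"hand": 0.33}
    - {"turn": [0,0,0],"translation": [0,0,25],"hand": 0.33}
    - {"turn": [0,0,0],"translation": [0,0,20],"hand": 0.33}
    - {"turn": [0,0,0],"translation": [0,0,12],"hand": 0.33}
    - {"turn": [0,0,0],"translation": [0,0,7],"hand": 0.33}
    - {"turn": [0,0,0],"translation": [0,0,0],"hand": 0.33}
    - {"turn": [0,0,0],"translation": [0,0,0],"hand": 0.33}

```text
time_s: 16.15
eef_pos: [441.7, -98.4, 96.2]
ee_rot: [0.0, 0.707, 0.707, 0.0]
force: [0.2, -0.5, 0.2]
grip_width: 0.329
grip_force: 0.0
```

Call:
move_arm:
  moves:
    - {"turn": [0,0,0],"translation": [0,0,0],"hand": 0}
    - {"turn": [0,0,0],"translation": [0,0,0],"hand": 0}
    - {"turn": [0,0,0],"translation": [0,0,0],"hand": 0}
    - {"turn": [0,0,0],"translation": [0,0,0],"hand": 0}
    - {"turn": [0,0,0],"translation": [0,0,0],"hand": 0}
    - {"turn": [0,0,0],"translation": [0,0,-5],"hand": 0}
    - {"turn": [0,0,0],"translation": [0,0,-15],"hand": 0}
    - {"turn": [0,0,0],"translation": [0,0,-25],"hand": 0}
    - {"turn": [0,0,0],"translation": [0,0,-35],"hand": 0}
    - {"turn": [0,0,0],"translation": [0,0,-40],"hand": 0}
  grip_force: 80

```text
time_s: 16.98
eef_pos: [440.6, -98.5, 217.0]
ee_rot: [-0.001, 0.707, 0.707, -0.0]
force: [1.1, -0.2, -0.8]
grip_width: 0.085
grip_force: 72.5
```

```bash
python3 - <<'E'
from h import *
st(); t=np.array(sense()['eef_pos'])
c,P=cloud('scene'); r=fitc(P,(t[0]+23.5,t[1]),(19,28),t[2]-24,t[2]-4);print(r)
go(557-23.5,287,t[2]);
E
```

```text
{'time_s': 16.983, 'joints': [-0.48, 0.183, 1.756, -0.0, 1.204, -0.479], 'eef_pos': [440.59, -98.462, 216.976], 'ee_rot': [-0.001, 0.707, 0.707, -0.0], 'force': [1.097, -0.168, -0.849], 'grip_width': 0.085, 'grip_force': 72.473}
(array([465.7, -97.6]), 203.1, 148)
pos [443.5 -99.8 225.1] yaw 89.96 zdir [ 0.0104 -0.0054 -0.9999] -> tool d [386.9  89.7   7. ] len 397.2
```

Held. From (441.5, -98.5), the shift to above pot_c is tool x +385.5, tool y +92.

Call:
move_arm:
  moves:
    - {"turn": [0,0,0],"translation": [18,4,0],"hand": 0}
    - {"turn": [0,0,0],"translation": [38,9,0],"hand": 0}
    - {"turn": [0,0,0],"translation": [38,9,0],"hand": 0}
    - {"turn": [0,0,0],"translation": [38,9,0],"hand": 0}
    - {"turn": [0,0,0],"translation": [38,9,0],"hand": 0}
    - {"turn": [0,0,0],"translation": [38,9,0],"hand": 0}
    - {"turn": [0,0,0],"translation": [38,9,0],"hand": 0}
    - {"turn": [0,0,0],"translation": [38,9,0],"hand": 0}
    - {"turn": [0,0,0],"translation": [38,9,0],"hand": 0}
    - {"turn": [0,0,0],"translation": [38,9,0],"hand": 0}

```text
time_s: 17.87
eef_pos: [526.7, 263.2, 216.3]
ee_rot: [0.0, 0.707, 0.707, 0.0]
force: [0.9, -0.6, -0.2]
grip_width: 0.085
grip_force: 72.5
```

Call:
move_arm:
  moves:
    - {"turn": [0,0,0],"translation": [18,5,0],"hand": 0}
    - {"turn": [0,0,0],"translation": [7,2,0],"hand": 0}
    - {"turn": [0,0,0],"translation": [0,0,0],"hand": 0}
    - {"turn": [0,0,0],"translation": [0,0,0],"hand": 0}
    - {"turn": [0,0,0],"translation": [0,0,0],"hand": 0}

```text
time_s: 18.28
eef_pos: [533.8, 284.7, 216.1]
ee_rot: [0.0, 0.708, 0.706, -0.0]
force: [-0.5, -0.5, -0.3]
grip_width: 0.089
grip_force: 72.5
```

```bash
python3 - <<'E'
from h import *
st(); t=np.array(sense()['eef_pos'])
for n in('scene','side','wrist'):
  c,P=cloud(n); r=fitc(P,(t[0]+23.5,t[1]),(19,28),t[2]-24,t[2]-4);b=fitc(P,(557,287),(37,46),99,114,win=6)
  print(n,'d',r,'c',b, r and b and (b[0]-r[0]), r and rimtilt(P,r[0],(20,27),r[1]))
cv2.imwrite('pics/w4.png',c['image'])
E
```

```text
{'time_s': 18.283, 'joints': [0.297, 0.515, 1.291, -0.0, 1.335, 0.299], 'eef_pos': [533.779, 284.719, 216.104], 'ee_rot': [0.0, 0.708, 0.706, -0.0], 'force': [-0.46, -0.508, -0.291], 'grip_width': 0.089, 'grip_force': 72.499}
scene d (array([558.5, 284.3]), 202.4, 216) c (array([558.3, 288.3]), 105.8, 299) [-0.2  4. ] (array([1.10000e-02, 1.20000e-02, 2.02872e+02]), np.int64(78))
side d (array([555.5, 281.1]), 200.0, 77) c (array([554.8, 284.7]), 104.1, 104) [-0.7  3.6] (array([-1.30000e-02,  1.00000e-02,  1.99858e+02]), np.int64(22))
wrist d (array([554.7, 286.5]), 202.5, 5336) c (array([555. , 290.5]), 105.9, 3235) [0.3 4. ] (array([1.70000e-02, 3.00000e-03, 2.02492e+02]), np.int64(3202))
```

View pics/w4.png

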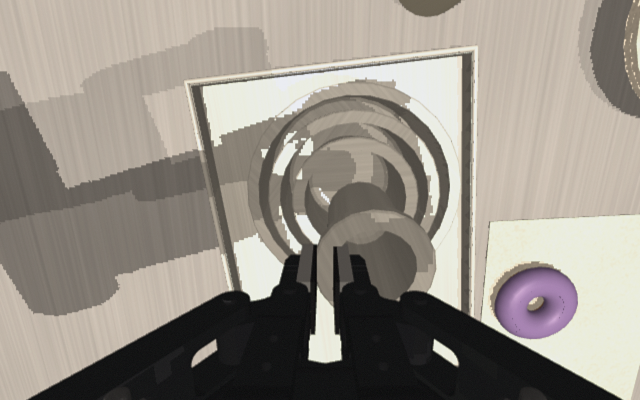

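Pot_d is held at (375,260) above the nest at (350,190). Pot_c is 4 mm further in +y.

Call:
move_arm:
  moves:
    - {"turn": [0,0,0],"translation": [4,0,0],"hand": 0}
    - {"turn": [0,0,0],"translation": [0,0,10],"hand": 0}
    - {"turn": [0,0,0],"translation": [0,0,20],"hand": 0}
    - {"turn": [0,0,0],"translation": [0,0,20],"hand": 0}
    - {"turn": [0,0,0],"translation": [0,0,20],"hand": 0}
    - {"turn": [0,0,0],"translation": [0,0,8],"hand": 0}
    - {"turn": [0,0,0],"translation": [0,0,4],"hand": 0}
    - {"turn": [0,0,0],"translation": [0,0,2],"hand": 0}
    - {"turn": [0,0,0],"translation": [0,0,1.5],"hand": 0}
    - {"turn": [0,0,0],"translation": [0,0,0],"hand": 0}

```text
time_s: 19.27
eef_pos: [534.1, 290.1, 131.0]
ee_rot: [0.0, 0.707, 0.707, 0.001]
force: [0.1, 0.5, -0.8]
grip_width: 0.085
grip_force: 72.5
```

Call:
move_arm:
  moves:
    - {"turn": [0,0,0],"translation": [0,0,0],"hand": 0.15}
    - {"turn": [0,0,0],"translation": [0,0,0],"hand": 0.22}
    - {"turn": [0,0,0],"translation": [0,0,0],"hand": 0.3}
    - {"turn": [0,0,0],"translation": [0,0,0],"hand": 0.3}
    - {"turn": [0,0,0],"translation": [0,0,-10],"hand": 0.3}
    - {"turn": [0,0,0],"translation": [0,0,-30],"hand": 0.3}
    - {"turn": [0,0,0],"translation": [0,0,-40],"hand": 0.3}
    - {"turn": [0,0,0],"translation": [-20,0,-20],"hand": 0.5}
    - {"turn": [0,0,0],"translation": [0,0,0],"hand": 0.7}
    - {"turn": [0,0,0],"translation": [0,0,0],"hand": 1}

```text
time_s: 20.1
eef_pos: [534.1, 269.7, 232.0]
ee_rot: [0.001, 0.708, 0.706, 0.001]
force: [0.8, -0.1, -0.1]
grip_width: 0.714
grip_force: 0.0
```

```bash
python3 - <<'E'
from h import *
for n in('scene','side','wrist'):
  c,P=cloud(n); np.save(n+'5.npy',P)
  for k,r,h in (('a',(75,84),86),('b',(56,65),96),('c',(37,46),106),('d',(19,28),116)):
    f=fitc(P,(557,287),r,h-6,h+5,win=6); print(n,k,f,f and rimtilt(P,f[0],(r[0]+1,r[1]-1),f[1]))
# pan from wrist+scene
from scipy.spatial import ConvexHull
for n in ('scene5','wrist5'):
    p=np.load(n+'.npy').reshape(-1,3);p=p[np.isfinite(p).all(1)]
    for lbl,a,b in(('edge',20,29),('floor',-1.5,8)):
        k=(p[:,2]>a)&(p[:,2]<b)&(p[:,0]>390)&(p[:,0]<730)&(p[:,1]>-20)&(p[:,1]<430); q=p[k]
        if lbl=='edge':
            d=np.hypot(*(q[:,:2]-[557,287]).T); q=q[d>90]; print(n,lbl,cv2.minAreaRect(q[:,:2].astype(np.float32)),len(q))
        else: print(n,'floor z', np.median(q[(abs(q[:,0]-560)<60)&(abs(q[:,1]-120)<50),2]))
go(420,-331,170)
E
```

```text
scene a (array([559. , 287.2]), 86.0, 647) (array([-1.0000e-03, -2.0000e-03,  8.6063e+01]), np.int64(286))
scene b (array([558.1, 287.3]), 95.9, 487) (array([ 0.   ,  0.   , 96.206]), np.int64(221))
scene c (array([558.1, 288.5]), 105.7, 349) (array([-1.1000e-02, -5.0000e-03,  1.0609e+02]), np.int64(151))
scene d (array([559. , 289.8]), 115.6, 211) (array([-1.30000e-02,  2.00000e-03,  1.15712e+02]), np.int64(79))
side a (array([557.4, 285.5]), 83.9, 192) (array([1.400e-02, 2.000e-03, 8.428e+01]), np.int64(69))
side b (array([556.2, 283.8]), 94.4, 149) (array([6.0000e-03, 1.7000e-02, 9.4698e+01]), np.int64(58))
side c (array([556.5, 286.3]), 103.7, 93) (array([-7.00000e-03,  1.40000e-02,  1.03382e+02]), np.int64(39))
side d (array([557.8, 288.1]), 113.4, 71) (array([-1.90000e-02, -1.10000e-02,  1.12684e+02]), np.int64(25))
wrist a (array([556.4, 288. ]), 85.9, 7643) (array([-0.   ,  0.   , 86.025]), np.int64(5197))
wrist b (array([555.7, 287.9]), 95.9, 6010) (array([-1.0000e-03, -0.0000e+00,  9.6022e+01]), np.int64(4233))
wrist c (array([555.6, 288.8]), 105.9, 4337) (array([ -0.   ,   0.   , 106.052]), np.int64(3097))
wrist d (array([556.5, 290.5]), 115.9, 2619) (array([-0.00000e+00, -2.00000e-03,  1.16041e+02]), np.int64(1916))
scene5 edge ((569.9389038085938, 183.03549194335938), (282.9871826171875, 419.6513366699219), 6.1283159255981445) 820
scene5 floor z 2.6144982355633317
wrist5 edge ((577.906982421875, 184.14083862304688), (296.49407958984375, 422.6239318847656), 6.276400089263916) 5986
wrist5 floor z 2.091084123819087
pos [533.3 270.2 229.3] yaw 89.95 zdir [-2.e-03 -4.e-04 -1.e+00] -> tool d [-601.3 -112.7   59.7] len 614.7
```

All four pots are nested with rims 10 mm apart and level. For the rolls I'll turn the tool so the fingers close along world y, then hover over the near stack.

Call:
move_arm:
  moves:
    - {"turn": [0,0,0.12],"translation": [0,0,0],"hand": 1}
    - {"turn": [0,0,0.12],"translation": [0,0,0],"hand": 1}
    - {"turn": [0,0,0.12],"translation": [0,0,0],"hand": 1}
    - {"turn": [0,0,0.12],"translation": [0,0,0],"hand": 1}
    - {"turn": [0,0,0.12],"translation": [0,0,0],"hand": 1}
    - {"turn": [0,0,0.12],"translation": [0,0,0],"hand": 1}
    - {"turn": [0,0,0.12],"translation": [0,0,0],"hand": 1}
    - {"turn": [0,0,0.12],"translation": [0,0,0],"hand": 1}
    - {"turn": [0,0,0.12],"translation": [0,0,0],"hand": 1}
    - {"turn": [0,0,0.12],"translation": [0,0,0],"hand": 1}

```text
time_s: 21.08
eef_pos: [533.3, 270.4, 229.1]
ee_rot: [0.0, 0.983, 0.181, -0.001]
force: [-0.8, 0.3, 0.4]
grip_width: 0.998
grip_force: 0.0
```

Call:
move_arm:
  moves:
    - {"turn": [0,0,0.12],"translation": [0,0,0],"hand": 1}
    - {"turn": [0,0,0.12],"translation": [0,0,0],"hand": 1}
    - {"turn": [0,0,0.12],"translation": [0,0,0],"hand": 1}
    - {"turn": [0,0,0.01],"translation": [-4,20,0],"hand": 1}
    - {"turn": [0,0,0],"translation": [-7,38,2],"hand": 1}
    - {"turn": [0,0,0],"translation": [-7,38,2],"hand": 1}
    - {"turn": [0,0,0],"translation": [-7,38,2],"hand": 1}
    - {"turn": [0,0,0],"translation": [-7,38,2],"hand": 1}
    - {"turn": [0,0,0],"translation": [-7,38,2],"hand": 1}
    - {"turn": [0,0,0],"translation": [-7,38,2],"hand": 1}

```text
time_s: 21.92
eef_pos: [487.0, 20.8, 217.4]
ee_rot: [-0.0, 1.0, 0.0, -0.001]
force: [0.5, 0.8, -0.7]
grip_width: 0.998
grip_force: 0.0
```

Call:
move_arm:
  moves:
    - {"turn": [0,0,0],"translation": [-7,38,2],"hand": 1}
    - {"turn": [0,0,0],"translation": [-7,38,2],"hand": 1}
    - {"turn": [0,0,0],"translation": [-7,38,2],"hand": 1}
    - {"turn": [0,0,0],"translation": [-7,38,2],"hand": 1}
    - {"turn": [0,0,0],"translation": [-7,38,2],"hand": 1}
    - {"turn": [0,0,0],"translation": [-7,38,2],"hand": 1}
    - {"turn": [0,0,0],"translation": [-7,38,2],"hand": 1}
    - {"turn": [0,0,0],"translation": [-7,38,2],"hand": 1}
    - {"turn": [0,0,0],"translation": [-7,35,2],"hand": 1}
    - {"turn": [0,0,0],"translation": [0,0,0],"hand": 1}

```text
time_s: 22.75
eef_pos: [423.3, -321.6, 198.6]
ee_rot: [-0.0, 1.0, -0.002, -0.001]
force: [0.2, -0.8, 0.7]
grip_width: 1.002
grip_force: 0.0
```

Call:
move_arm:
  moves:
    - {"turn": [0,0,0],"translation": [0,0,0],"hand": 1}
    - {"turn": [0,0,0],"translation": [0,0,0],"hand": 1}
    - {"turn": [0,0,0],"translation": [0,0,0],"hand": 1}

```text
time_s: 23.0
eef_pos: [425.2, -315.8, 200.0]
ee_rot: [-0.0, 1.0, 0.001, -0.0]
force: [0.2, 0.6, 0.9]
grip_width: 1.001
grip_force: 0.0
```

```bash
python3 - <<'E'
from h import *
st()
for n in('scene','side','wrist'):
    c,P=cloud(n)
    print(n,'near',fitc(P,(419,-329),(13,32),70,79,win=5),'far',fitc(P,(422,-437),(13,32),40,48,win=5))
    p=P.reshape(-1,3);p=p[np.isfinite(p).all(1)]
    for s in((419,-329),(422,-437)):
        d=np.hypot(*(p[:,:2]-s).T);k=(d<14)&(p[:,2]>79)&(p[:,2]<87);print(' spindle',k.sum(),np.median(p[k],0).round(1) if k.any() else'')
cv2.imwrite('pics/w5.png',c['image'])
go(420,-329,75)
E
```

```text
{'time_s': 23.0, 'joints': [-0.86, 0.367, 1.558, 0.0, 1.217, 0.709], 'eef_pos': [425.178, -315.78, 200.004], 'ee_rot': [-0.0, 1.0, 0.001, -0.0], 'force': [0.197, 0.558, 0.874], 'grip_width': 1.001, 'grip_force': 0.0}
scene near (array([ 420.6, -328.1]), 74.1, 145) far (array([ 425. , -436.6]), 44.0, 115)
 spindle 8 [ 417.4 -326.7   81.8]
 spindle 8 [ 425.  -437.    82.5]
side near (array([ 417.6, -330.3]), 73.5, 266) far (array([ 419.8, -440.4]), 43.7, 277)
 spindle 12 [ 414.1 -332.2   82.1]
 spindle 11 [ 421.2 -441.8   81.2]
wrist near (array([ 418.7, -328.6]), 74.0, 4150) far (array([ 421.2, -437.6]), 44.0, 3234)
 spindle 183 [ 415.6 -329.1   81.8]
 spindle 195 [ 422.5 -437.9   81.6]
pos [ 425.2 -316.1  200.4] yaw 0.07 zdir [ 1.e-04  0.e+00 -1.e+00] -> tool d [ -5.2  12.9 125.4] len 126.2
```

View pics/w5.png

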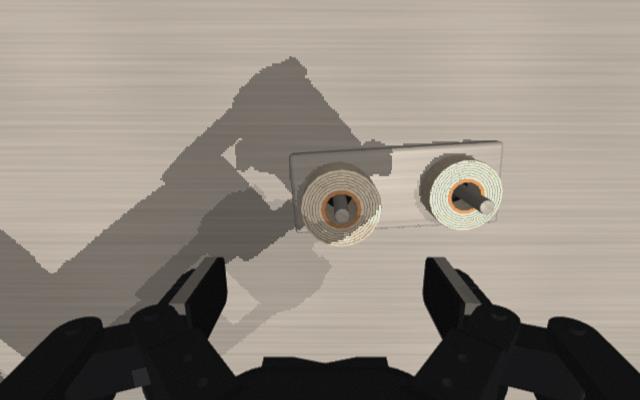

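The view shows the near stack at (340,205) and the far roll at (465,195). The three cameras agree, so I'll take the upper near roll at (419,-329) with TCP z 61.

Call:
move_arm:
  moves:
    - {"turn": [0,0,0],"translation": [-6.2,13,20],"hand": 1}
    - {"turn": [0,0,0],"translation": [0,0,30],"hand": 1}
    - {"turn": [0,0,0],"translation": [0,0,30],"hand": 1}
    - {"turn": [0,0,0],"translation": [0,0,25],"hand": 1}
    - {"turn": [0,0,0],"translation": [0,0,20],"hand": 1}
    - {"turn": [0,0,0],"translation": [0,0,14],"hand": 1}
    - {"turn": [0,0,0],"translation": [0,0,0],"hand": 1}
    - {"turn": [0,0,0],"translation": [0,0,0],"hand": 1}

```text
time_s: 23.82
eef_pos: [418.8, -329.6, 61.4]
ee_rot: [-0.0, 1.0, 0.0, -0.0]
force: [-0.0, -0.4, 0.2]
grip_width: 0.998
grip_force: 0.0
```

Call:
move_arm:
  moves:
    - {"turn": [0,0,0],"translation": [0,0,0],"hand": 0.6}
    - {"turn": [0,0,0],"translation": [0,0,0],"hand": 0.6}
    - {"turn": [0,0,0],"translation": [0,0,0],"hand": 0.6}
    - {"turn": [0,0,0],"translation": [0,0,0],"hand": 0.6}
    - {"turn": [0,0,0],"translation": [0,0,0],"hand": 0.6}
  grip_force: 50

```text
time_s: 24.23
eef_pos: [419.2, -330.3, 63.2]
ee_rot: [0.001, 1.0, 0.0, 0.001]
force: [-1.3, 2.5, 8.5]
grip_width: 0.74
grip_force: 53.7
```

Call:
move_arm:
  moves:
    - {"turn": [0,0,0],"translation": [0,0,-5],"hand": 0.6}
    - {"turn": [0,0,0],"translation": [0,0,-15],"hand": 0.6}
    - {"turn": [0,0,0],"translation": [0,0,-25],"hand": 0.6}
    - {"turn": [0,0,0],"translation": [0,0,-25],"hand": 0.6}
    - {"turn": [0,0,0],"translation": [0,0,-30],"hand": 0.6}
    - {"turn": [0,0,0],"translation": [0,0,-30],"hand": 0.6}
    - {"turn": [0,0,0],"translation": [0,0,0],"hand": 0.6}
    - {"turn": [0,0,0],"translation": [0,0,0],"hand": 0.6}
    - {"turn": [0,0,0],"translation": [0,0,0],"hand": 0.6}

```text
time_s: 24.98
eef_pos: [418.4, -329.7, 191.0]
ee_rot: [-0.0, 1.0, -0.0, -0.0]
force: [-0.2, 0.2, -1.3]
grip_width: 0.742
grip_force: 55.0
```

```bash
python3 - <<'E'
from h import *
st();t=np.array(sense()['eef_pos'])
for n in('scene','wrist'):
    c,P=cloud(n); f=fitc(P,t[:2],(13,32),t[2]-10,t[2]+30,win=3); print(n,f, 'lower near',fitc(P,(419,-329),(13,32),40,48,win=5))
    if f: print(rimtilt(P,f[0],(14,31),f[1]))
cv2.imwrite('pics/w6.png',c['image'])
go(650.9,106.6,t[2])
E
```

```text
{'time_s': 24.983, 'joints': [-0.887, 0.383, 1.561, -0.0, 1.199, 0.684], 'eef_pos': [418.387, -329.687, 191.049], 'ee_rot': [-0.0, 1.0, -0.0, -0.0], 'force': [-0.239, 0.244, -1.269], 'grip_width': 0.742, 'grip_force': 54.984}
scene (array([ 426.8, -332.9]), 200.7, 215) lower near (array([ 417.9, -328.7]), 43.6, 127)
(array([ 1.90000e-02, -3.20000e-02,  2.00823e+02]), np.int64(50))
wrist (array([ 421.1, -329.5]), 201.1, 21854) lower near (array([ 417.6, -328.8]), 43.9, 2328)
(array([-7.00000e-03,  3.00000e-03,  2.01233e+02]), np.int64(13267))
pos [ 418.3 -329.6  190.3] yaw -0.01 zdir [-0.0013  0.0016 -1.    ] -> tool d [ 2.325e+02 -4.362e+02 -4.000e-01] len 494.3
```

View pics/w6.png

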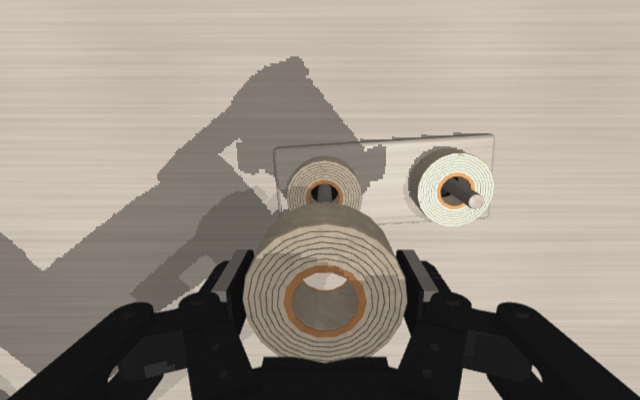

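The roll is held level at (325,300) and the lower one is still on the stand. Next I carry it to the pan slot at (651,107).

Call:
move_arm:
  moves:
    - {"turn": [0,0,0],"translation": [9,-17,0],"hand": 0.6}
    - {"turn": [0,0,0],"translation": [18,-34,0],"hand": 0.6}
    - {"turn": [0,0,0],"translation": [18,-34,0],"hand": 0.6}
    - {"turn": [0,0,0],"translation": [18,-34,0],"hand": 0.6}
    - {"turn": [0,0,0],"translation": [18,-34,0],"hand": 0.6}
    - {"turn": [0,0,0],"translation": [18,-34,0],"hand": 0.6}
    - {"turn": [0,0,0],"translation": [18,-34,0],"hand": 0.6}
    - {"turn": [0,0,0],"translation": [18,-34,0],"hand": 0.6}
    - {"turn": [0,0,0],"translation": [18,-34,0],"hand": 0.6}
    - {"turn": [0,0,0],"translation": [18,-34,0],"hand": 0.6}

```text
time_s: 25.92
eef_pos: [589.9, -5.1, 190.3]
ee_rot: [-0.0, 1.0, -0.0, -0.001]
force: [0.3, -0.9, -0.8]
grip_width: 0.742
grip_force: 55.0
```

Call:
move_arm:
  moves:
    - {"turn": [0,0,0],"translation": [18,-34,0],"hand": 0.6}
    - {"turn": [0,0,0],"translation": [18,-34,0],"hand": 0.6}
    - {"turn": [0,0,0],"translation": [18,-34,10],"hand": 0.6}
    - {"turn": [0,0,0],"translation": [7,-11,20],"hand": 0.6}
    - {"turn": [0,0,0],"translation": [0,0,25],"hand": 0.6}
    - {"turn": [0,0,0],"translation": [0,0,25],"hand": 0.6}
    - {"turn": [0,0,0],"translation": [0,0,20],"hand": 0.6}
    - {"turn": [0,0,0],"translation": [0,0,0],"hand": 0.6}
    - {"turn": [0,0,0],"translation": [0,0,0],"hand": 0.6}

```text
time_s: 26.67
eef_pos: [650.1, 106.0, 90.1]
ee_rot: [-0.0, 1.0, -0.0, -0.001]
force: [0.9, 0.3, 0.2]
grip_width: 0.742
grip_force: 55.2
```

```bash
python3 - <<'E'
from h import *
go(650.9,106.6,24); T=tool()
c,P=cloud('scene'); cv2.imwrite('pics/s6.png',c['image'][140:320,240:500]); p=P.reshape(-1,3);p=p[np.isfinite(p).all(1)]
# pan edges (calib check): edge points in pan frame
a=np.radians(6.2);ex=np.array([np.cos(a),np.sin(a)]);ey=np.array([-ex[1],ex[0]])
k=(abs(p[:,2]-25)<4);q=p[k,:2]-[557.5,207];u,v=q@ex,q@ey
for nm,sel,w in(('+x',(abs(u-127)<12)&(v<-20)&(v>-160),u),('-x',(abs(u+127)<12)&(v<-20)&(v>-160),u),('-y',(abs(v+180)<12)&(abs(u)<110),v)): print(nm,sel.sum(),np.median(w[sel]))
E
```

```text
pos [650.1 106.   90.1] yaw -0.01 zdir [-3.e-03  1.e-04 -1.e+00] -> tool d [ 1.  -0.6 66.1] len 66.1
+x 84 129.7060741887425
-x 100 -124.7957225392301
-y 75 -176.15401558226367
```

Call:
move_arm:
  moves:
    - {"turn": [0,0,0],"translation": [0,0,20],"hand": 0.6}
    - {"turn": [0,0,0],"translation": [0,0,20],"hand": 0.6}
    - {"turn": [0,0,0],"translation": [0,0,14],"hand": 0.6}
    - {"turn": [0,0,0],"translation": [0,0,7],"hand": 0.6}
    - {"turn": [0,0,0],"translation": [0,0,4],"hand": 0.6}
    - {"turn": [0,0,0],"translation": [0,0,0],"hand": 0.6}
    - {"turn": [0,0,0],"translation": [0,0,0],"hand": 0.6}

```text
time_s: 27.3
eef_pos: [651.3, 106.0, 27.3]
ee_rot: [0.0, 1.0, -0.0, 0.001]
force: [-0.4, 0.0, -0.1]
grip_width: 0.741
grip_force: 55.2
```

Call:
move_arm:
  moves:
    - {"turn": [0,0,0],"translation": [0,0,1.5],"hand": 0.6}
    - {"turn": [0,0,0],"translation": [0,0,1],"hand": 0.6}
    - {"turn": [0,0,0],"translation": [0,0,0],"hand": 0.6}
    - {"turn": [0,0,0],"translation": [0,0,0],"hand": 0.6}

```text
time_s: 27.63
eef_pos: [650.8, 106.0, 24.1]
ee_rot: [-0.0, 1.0, -0.0, 0.0]
force: [-0.2, 0.8, -0.7]
grip_width: 0.739
grip_force: 55.2
```

Call:
move_arm:
  moves:
    - {"turn": [0,0,0],"translation": [0,0,0],"hand": 0.85}
    - {"turn": [0,0,0],"translation": [0,0,0],"hand": 0.95}
    - {"turn": [0,0,0],"translation": [0,0,0],"hand": 1}
    - {"turn": [0,0,0],"translation": [0,0,0],"hand": 1}
    - {"turn": [0,0,0],"translation": [0,0,-15],"hand": 1}
    - {"turn": [0,0,0],"translation": [0,0,-35],"hand": 1}
    - {"turn": [0,0,0],"translation": [0,0,-40],"hand": 1}
    - {"turn": [0,0,0],"translation": [0,0,-40],"hand": 1}
    - {"turn": [0,0,0],"translation": [0,0,-30],"hand": 1}
    - {"turn": [0,0,0],"translation": [0,0,0],"hand": 1}

```text
time_s: 28.47
eef_pos: [652.9, 106.1, 191.5]
ee_rot: [0.0, 1.0, -0.0, 0.006]
force: [0.5, 0.4, 0.1]
grip_width: 1.001
grip_force: 0.0
```

```bash
python3 - <<'E'
from h import *
for n in('scene','side','wrist'):
    c,P=cloud(n); f=fitc(P,(651,106),(13,32),26,38,win=5); print(n,f, f and rimtilt(P,f[0],(14,31),f[1]))
    if n!='wrist': print('lower near',fitc(P,(419,-329),(13,32),40,48,win=5),'d',fitc(P,(557,287),(19,28),110,120))
go(418.5,-329,150)
E
```

```text
scene (array([652.4, 106.2]), 32.3, 297) (array([-3.0000e-03, -0.0000e+00,  3.2497e+01]), np.int64(156))
lower near (array([ 420.9, -326.5]), 44.6, 100) d (array([558.5, 290.5]), 115.6, 195)
side (array([648.2, 103. ]), 30.3, 127) (array([2.0000e-02, 1.7000e-02, 2.9964e+01]), np.int64(65))
lower near (array([ 413.5, -330.8]), 43.5, 234) d (array([557.4, 286.6]), 113.6, 77)
wrist (array([650.4, 106.2]), 32.0, 3559) (array([-2.0000e-03, -1.0000e-03,  3.2011e+01]), np.int64(3152))
pos [650.4 106.  183.2] yaw -0.01 zdir [-9.e-04  0.e+00 -1.e+00] -> tool d [-231.8  435.    33.3] len 494.1
```

Call:
move_arm:
  moves:
    - {"turn": [0,0,0],"translation": [-9,17,0],"hand": 1}
    - {"turn": [0,0,0],"translation": [-20,36,0],"hand": 1}
    - {"turn": [0,0,0],"translation": [-20,36,0],"hand": 1}
    - {"turn": [0,0,0],"translation": [-20,36,0],"hand": 1}
    - {"turn": [0,0,0],"translation": [-20,36,0],"hand": 1}
    - {"turn": [0,0,0],"translation": [-19,36,0],"hand": 1}
    - {"turn": [0,0,0],"translation": [-19,36,0],"hand": 1}
    - {"turn": [0,0,0],"translation": [-19,36,0],"hand": 1}
    - {"turn": [0,0,0],"translation": [-19,36,0],"hand": 1}
    - {"turn": [0,0,0],"translation": [-19,36,0],"hand": 1}

```text
time_s: 29.45
eef_pos: [464.9, -236.1, 182.3]
ee_rot: [-0.001, 1.0, -0.0, -0.001]
force: [0.9, -0.7, -0.3]
grip_width: 1.002
grip_force: 0.0
```

Call:
move_arm:
  moves:
    - {"turn": [0,0,0],"translation": [-19,36,3],"hand": 1}
    - {"turn": [0,0,0],"translation": [-19,36,10],"hand": 1}
    - {"turn": [0,0,0],"translation": [-10,22,10],"hand": 1}
    - {"turn": [0,0,0],"translation": [0,0,10],"hand": 1}
    - {"turn": [0,0,0],"translation": [0,0,0],"hand": 1}
    - {"turn": [0,0,0],"translation": [0,0,0],"hand": 1}
    - {"turn": [0,0,0],"translation": [0,0,0],"hand": 1}

```text
time_s: 30.03
eef_pos: [419.2, -327.8, 150.8]
ee_rot: [-0.0, 1.0, 0.001, -0.0]
force: [-0.0, -1.1, 0.4]
grip_width: 1.002
grip_force: 0.0
```

```bash
python3 - <<'E'
from h import *
for n in('scene','side','wrist'):
    c,P=cloud(n); print(n,fitc(P,(418,-329),(13,32),40,48,win=5))
go(418,-329,35)
E
```

```text
scene (array([ 418.5, -326.4]), 44.1, 133)
side (array([ 413.6, -331. ]), 43.6, 233)
wrist (array([ 415. , -328.7]), 44.0, 4609)
pos [ 419.3 -328.1  151.3] yaw 0.07 zdir [ 5.e-04 -5.e-04 -1.e+00] -> tool d [ -1.4   0.8 116.3] len 116.3
```

Call:
move_arm:
  moves:
    - {"turn": [0,0,0],"translation": [-3.4,0.6,20],"hand": 1}
    - {"turn": [0,0,0],"translation": [0,0,25],"hand": 1}
    - {"turn": [0,0,0],"translation": [0,0,25],"hand": 1}
    - {"turn": [0,0,0],"translation": [0,0,20],"hand": 1}
    - {"turn": [0,0,0],"translation": [0,0,15],"hand": 1}
    - {"turn": [0,0,0],"translation": [0,0,10],"hand": 1}
    - {"turn": [0,0,0],"translation": [0,0,0],"hand": 1}
    - {"turn": [0,0,0],"translation": [0,0,0],"hand": 1}

```text
time_s: 30.85
eef_pos: [415.7, -329.3, 36.3]
ee_rot: [0.0, 1.0, 0.0, 0.0]
force: [-0.4, 0.2, 0.4]
grip_width: 1.002
grip_force: 0.0
```

Call:
move_arm:
  moves:
    - {"turn": [0,0,0],"translation": [0,0,0],"hand": 0.6}
    - {"turn": [0,0,0],"translation": [0,0,0],"hand": 0.6}
    - {"turn": [0,0,0],"translation": [0,0,0],"hand": 0.6}
    - {"turn": [0,0,0],"translation": [0,0,0],"hand": 0.6}
    - {"turn": [0,0,0],"translation": [0,0,0],"hand": 0.6}
  grip_force: 50

```text
time_s: 31.27
eef_pos: [415.8, -329.8, 37.7]
ee_rot: [0.001, 1.0, 0.0, 0.001]
force: [-1.9, 2.4, 10.1]
grip_width: 0.738
grip_force: 52.9
```

Call:
move_arm:
  moves:
    - {"turn": [0,0,0],"translation": [0,0,-5],"hand": 0.6}
    - {"turn": [0,0,0],"translation": [0,0,-15],"hand": 0.6}
    - {"turn": [0,0,0],"translation": [0,0,-25],"hand": 0.6}
    - {"turn": [0,0,0],"translation": [0,0,-30],"hand": 0.6}
    - {"turn": [0,0,0],"translation": [0,0,-30],"hand": 0.6}
    - {"turn": [0,0,0],"translation": [0,0,-30],"hand": 0.6}
    - {"turn": [0,0,0],"translation": [0,0,-20],"hand": 0.6}
    - {"turn": [0,0,0],"translation": [0,0,0],"hand": 0.6}
    - {"turn": [0,0,0],"translation": [0,0,0],"hand": 0.6}

```text
time_s: 32.02
eef_pos: [415.5, -329.5, 191.9]
ee_rot: [0.001, 1.0, -0.0, 0.001]
force: [-0.8, 0.1, -0.6]
grip_width: 0.742
grip_force: 54.9
```

```bash
python3 - <<'E'
from h import *
st();t=np.array(sense()['eef_pos'])
c,P=cloud('wrist'); f=fitc(P,t[:2],(13,32),t[2]-10,t[2]+30,win=3); print(f,f and rimtilt(P,f[0],(14,31),f[1]), f and f[1]-t[2])
go(569.4,97.7,t[2])
E
```

```text
{'time_s': 32.017, 'joints': [-0.892, 0.375, 1.569, -0.0, 1.195, 0.679], 'eef_pos': [415.474, -329.516, 191.922], 'ee_rot': [0.001, 1.0, -0.0, 0.001], 'force': [-0.762, 0.143, -0.571], 'grip_width': 0.742, 'grip_force': 54.919}
(array([ 417. , -329.4]), 198.2, 20682) (array([-3.00000e-03, -1.00000e-03,  1.98198e+02]), np.int64(12922)) 6.2783715838426986
pos [ 415.1 -329.1  190.6] yaw -0.01 zdir [-2.e-04  2.e-04 -1.e+00] -> tool d [ 154.2 -426.8   -1.2] len 453.8
```

Call:
move_arm:
  moves:
    - {"turn": [0,0,0],"translation": [7,-19,0],"hand": 0.6}
    - {"turn": [0,0,0],"translation": [13,-36,0],"hand": 0.6}
    - {"turn": [0,0,0],"translation": [13,-36,0],"hand": 0.6}
    - {"turn": [0,0,0],"translation": [13,-36,0],"hand": 0.6}
    - {"turn": [0,0,0],"translation": [13,-36,0],"hand": 0.6}
    - {"turn": [0,0,0],"translation": [13,-36,0],"hand": 0.6}
    - {"turn": [0,0,0],"translation": [13,-36,0],"hand": 0.6}
    - {"turn": [0,0,0],"translation": [13,-36,0],"hand": 0.6}
    - {"turn": [0,0,0],"translation": [13,-36,0],"hand": 0.6}
    - {"turn": [0,0,0],"translation": [13,-36,0],"hand": 0.6}

```text
time_s: 32.9
eef_pos: [539.1, 15.7, 189.4]
ee_rot: [-0.0, 1.0, -0.0, -0.001]
force: [0.5, -1.0, -0.0]
grip_width: 0.743
grip_force: 54.9
```

Call:
move_arm:
  moves:
    - {"turn": [0,0,0],"translation": [13,-36,0],"hand": 0.6}
    - {"turn": [0,0,0],"translation": [12,-36,10],"hand": 0.6}
    - {"turn": [0,0,0],"translation": [5,-12,20],"hand": 0.6}
    - {"turn": [0,0,0],"translation": [0,0,25],"hand": 0.6}
    - {"turn": [0,0,0],"translation": [0,0,25],"hand": 0.6}
    - {"turn": [0,0,0],"translation": [0,0,20],"hand": 0.6}
    - {"turn": [0,0,0],"translation": [0,0,0],"hand": 0.6}
    - {"turn": [0,0,0],"translation": [0,0,0],"hand": 0.6}

```text
time_s: 33.57
eef_pos: [568.6, 97.6, 89.7]
ee_rot: [-0.0, 1.0, -0.0, -0.002]
force: [1.1, -0.1, 0.1]
grip_width: 0.739
grip_force: 55.1
```

```bash
python3 - <<'E'
from h import *
go(569.4,97.7,26.5); t=tool()[:3,3]
c,P=cloud('wrist'); f=fitc(P,t[:2],(13,32),t[2]-10,t[2]+30,win=3); print(f,f[1]-t[2],fitc(P,(650.4,106.2),(13,32),26,38,win=5))
E
```

```text
pos [568.6  97.6  89.7] yaw -0.02 zdir [-3.4e-03  1.0e-04 -1.0e+00] -> tool d [ 1.  -0.1 63.2] len 63.2
(array([570.2,  97.7]), 95.9, 20684) 6.242007669254406 (array([649.9, 106.1]), 32.0, 10611)
```

Call:
move_arm:
  moves:
    - {"turn": [0,0,0],"translation": [0,0,20],"hand": 0.6}
    - {"turn": [0,0,0],"translation": [0,0,20],"hand": 0.6}
    - {"turn": [0,0,0],"translation": [0,0,14],"hand": 0.6}
    - {"turn": [0,0,0],"translation": [0,0,6],"hand": 0.6}
    - {"turn": [0,0,0],"translation": [0,0,3.5],"hand": 0.6}
    - {"turn": [0,0,0],"translation": [0,0,0],"hand": 0.6}
    - {"turn": [0,0,0],"translation": [0,0,0],"hand": 0.6}
    - {"turn": [0,0,0],"translation": [0,0,0],"hand": 0.6}

```text
time_s: 34.28
eef_pos: [570.0, 97.6, 28.5]
ee_rot: [0.0, 1.0, -0.0, 0.001]
force: [0.1, 0.1, -0.8]
grip_width: 0.74
grip_force: 55.1
```

Call:
move_arm:
  moves:
    - {"turn": [0,0,0],"translation": [0,0,0],"hand": 0.85}
    - {"turn": [0,0,0],"translation": [0,0,0],"hand": 0.95}
    - {"turn": [0,0,0],"translation": [0,0,0],"hand": 1}
    - {"turn": [0,0,0],"translation": [0,0,0],"hand": 1}
    - {"turn": [0,0,0],"translation": [0,0,-15],"hand": 1}
    - {"turn": [0,0,0],"translation": [0,0,-35],"hand": 1}
    - {"turn": [0,0,0],"translation": [0,0,-40],"hand": 1}
    - {"turn": [0,0,0],"translation": [0,0,-40],"hand": 1}
    - {"turn": [0,0,0],"translation": [0,0,-30],"hand": 1}
    - {"turn": [0,0,0],"translation": [0,0,0],"hand": 1}

```text
time_s: 35.12
eef_pos: [571.7, 97.7, 194.2]
ee_rot: [0.0, 1.0, -0.0, 0.006]
force: [0.4, -0.2, 1.2]
grip_width: 0.996
grip_force: 0.0
```

```bash
python3 - <<'E'
from h import *
for n in('scene','wrist'):
    c,P=cloud(n); f=fitc(P,(569,97.7),(13,32),26,38,win=5); print(n,f, f and rimtilt(P,f[0],(14,31),f[1]))
go(422,-438.5,150)
E
```

```text
scene (array([571.6,  97.8]), 32.2, 272) (array([ 8.0000e-03, -1.7000e-02,  3.2478e+01]), np.int64(131))
wrist (array([569.3,  97.5]), 32.0, 3422) (array([-2.0000e-03,  0.0000e+00,  3.2004e+01]), np.int64(3042))
pos [569.6  97.6 188.1] yaw -0.01 zdir [ 0.0018 -0.     -1.    ] -> tool d [-147.6  536.2   37.8] len 557.4
```

Now the far roll.

Call:
move_arm:
  moves:
    - {"turn": [0,0,0],"translation": [-5,18,0],"hand": 1}
    - {"turn": [0,0,0],"translation": [-11,39,0],"hand": 1}
    - {"turn": [0,0,0],"translation": [-11,39,0],"hand": 1}
    - {"turn": [0,0,0],"translation": [-11,39,0],"hand": 1}
    - {"turn": [0,0,0],"translation": [-11,39,0],"hand": 1}
    - {"turn": [0,0,0],"translation": [-11,39,0],"hand": 1}
    - {"turn": [0,0,0],"translation": [-11,39,0],"hand": 1}
    - {"turn": [0,0,0],"translation": [-11,39,0],"hand": 1}
    - {"turn": [0,0,0],"translation": [-11,39,0],"hand": 1}
    - {"turn": [0,0,0],"translation": [-11,39,0],"hand": 1}

```text
time_s: 36.05
eef_pos: [463.9, -272.7, 185.7]
ee_rot: [-0.001, 1.0, -0.0, -0.001]
force: [0.4, 0.5, 0.1]
grip_width: 1.001
grip_force: 0.0
```

Call:
move_arm:
  moves:
    - {"turn": [0,0,0],"translation": [-11,39,0],"hand": 1}
    - {"turn": [0,0,0],"translation": [-11,39,0],"hand": 1}
    - {"turn": [0,0,0],"translation": [-11,39,5],"hand": 1}
    - {"turn": [0,0,0],"translation": [-7,30,10],"hand": 1}
    - {"turn": [0,0,0],"translation": [-4,20,20],"hand": 1}
    - {"turn": [0,0,0],"translation": [0,0,0],"hand": 1}
    - {"turn": [0,0,0],"translation": [0,0,0],"hand": 1}
    - {"turn": [0,0,0],"translation": [0,0,0],"hand": 1}
    - {"turn": [0,0,0],"translation": [0,0,0],"hand": 1}

```text
time_s: 36.8
eef_pos: [421.9, -437.5, 152.7]
ee_rot: [0.0, 1.0, 0.001, 0.0]
force: [-0.3, -0.5, 0.1]
grip_width: 0.999
grip_force: 0.0
```

```bash
python3 - <<'E'
from h import *
for n in('scene','side','wrist'):
    c,P=cloud(n); print(n,fitc(P,(422,-438),(13,32),40,48,win=5))
go(421.5,-438,35.5)
E
```

```text
scene (array([ 424.8, -438.3]), 44.0, 119)
side (array([ 419.7, -440.4]), 43.5, 286)
wrist (array([ 421.3, -438.3]), 44.0, 4635)
pos [ 421.9 -437.8  153. ] yaw 0.05 zdir [ 6.e-04 -8.e-04 -1.e+00] -> tool d [ -0.4   0.2 117.5] len 117.5
```

Call:
move_arm:
  moves:
    - {"turn": [0,0,0],"translation": [-0.4,0.6,22],"hand": 1}
    - {"turn": [0,0,0],"translation": [0,0,25],"hand": 1}
    - {"turn": [0,0,0],"translation": [0,0,25],"hand": 1}
    - {"turn": [0,0,0],"translation": [0,0,20],"hand": 1}
    - {"turn": [0,0,0],"translation": [0,0,15],"hand": 1}
    - {"turn": [0,0,0],"translation": [0,0,10],"hand": 1}
    - {"turn": [0,0,0],"translation": [0,0,0],"hand": 1}
    - {"turn": [0,0,0],"translation": [0,0,0],"hand": 1}

```text
time_s: 37.62
eef_pos: [421.2, -439.0, 35.9]
ee_rot: [0.0, 1.0, 0.0, 0.0]
force: [0.1, -0.7, -0.6]
grip_width: 0.999
grip_force: 0.0
```

Call:
move_arm:
  moves:
    - {"turn": [0,0,0],"translation": [0,0,0],"hand": 0.6}
    - {"turn": [0,0,0],"translation": [0,0,0],"hand": 0.6}
    - {"turn": [0,0,0],"translation": [0,0,0],"hand": 0.6}
    - {"turn": [0,0,0],"translation": [0,0,0],"hand": 0.6}
    - {"turn": [0,0,0],"translation": [0,0,0],"hand": 0.6}
  grip_force: 50

```text
time_s: 38.03
eef_pos: [421.4, -439.6, 37.3]
ee_rot: [0.001, 1.0, -0.0, 0.001]
force: [-0.7, 1.2, 6.9]
grip_width: 0.735
grip_force: 54.9
```

Call:
move_arm:
  moves:
    - {"turn": [0,0,0],"translation": [0,0,-5],"hand": 0.6}
    - {"turn": [0,0,0],"translation": [0,0,-15],"hand": 0.6}
    - {"turn": [0,0,0],"translation": [0,0,-25],"hand": 0.6}
    - {"turn": [0,0,0],"translation": [0,0,-30],"hand": 0.6}
    - {"turn": [0,0,0],"translation": [0,0,-30],"hand": 0.6}
    - {"turn": [0,0,0],"translation": [0,0,-30],"hand": 0.6}
    - {"turn": [0,0,0],"translation": [0,0,-20],"hand": 0.6}
    - {"turn": [0,0,0],"translation": [0,0,0],"hand": 0.6}
    - {"turn": [0,0,0],"translation": [0,0,0],"hand": 0.6}

```text
time_s: 38.78
eef_pos: [421.0, -439.1, 191.5]
ee_rot: [0.001, 1.0, -0.0, 0.001]
force: [-0.1, 0.6, -0.5]
grip_width: 0.736
grip_force: 54.8
```

```bash
python3 - <<'E'
from h import *
st();t=np.array(sense()['eef_pos'])
c,P=cloud('wrist'); f=fitc(P,t[:2],(13,32),t[2]-10,t[2]+30,win=3); print(f,f and rimtilt(P,f[0],(14,31),f[1]), f and f[1]-t[2])
go(487.9,88.8,t[2])
E
```

```text
{'time_s': 38.783, 'joints': [-0.999, 0.542, 1.315, -0.0, 1.282, 0.572], 'eef_pos': [421.03, -439.13, 191.529], 'ee_rot': [0.001, 1.0, -0.0, 0.001], 'force': [-0.083, 0.606, -0.478], 'grip_width': 0.736, 'grip_force': 54.805}
(array([ 423.1, -439. ]), 198.2, 20861) (array([-4.00000e-03, -0.00000e+00,  1.98194e+02]), np.int64(13101)) 6.670682061851693
pos [ 420.7 -438.7  190.1] yaw -0.01 zdir [-2.e-04  3.e-04 -1.e+00] -> tool d [  67.  -527.5   -1.3] len 531.8
```

Call:
move_arm:
  moves:
    - {"turn": [0,0,0],"translation": [2,-19,0],"hand": 0.6}
    - {"turn": [0,0,0],"translation": [5,-38,0],"hand": 0.6}
    - {"turn": [0,0,0],"translation": [5,-38,0],"hand": 0.6}
    - {"turn": [0,0,0],"translation": [5,-38,0],"hand": 0.6}
    - {"turn": [0,0,0],"translation": [5,-38,0],"hand": 0.6}
    - {"turn": [0,0,0],"translation": [5,-38,0],"hand": 0.6}
    - {"turn": [0,0,0],"translation": [5,-38,0],"hand": 0.6}
    - {"turn": [0,0,0],"translation": [5,-38,0],"hand": 0.6}
    - {"turn": [0,0,0],"translation": [5,-38,0],"hand": 0.6}
    - {"turn": [0,0,0],"translation": [5,-38,0],"hand": 0.6}

```text
time_s: 39.67
eef_pos: [467.2, -75.9, 189.2]
ee_rot: [-0.0, 1.0, -0.0, -0.001]
force: [1.2, 0.1, 0.2]
grip_width: 0.733
grip_force: 54.8
```

Call:
move_arm:
  moves:
    - {"turn": [0,0,0],"translation": [5,-38,0],"hand": 0.6}
    - {"turn": [0,0,0],"translation": [5,-38,0],"hand": 0.6}
    - {"turn": [0,0,0],"translation": [5,-38,0],"hand": 0.6}
    - {"turn": [0,0,0],"translation": [3,-34,10],"hand": 0.6}
    - {"turn": [0,0,0],"translation": [1,-18.5,20],"hand": 0.6}
    - {"turn": [0,0,0],"translation": [0,0,25],"hand": 0.6}
    - {"turn": [0,0,0],"translation": [0,0,25],"hand": 0.6}
    - {"turn": [0,0,0],"translation": [0,0,20],"hand": 0.6}
    - {"turn": [0,0,0],"translation": [0,0,0],"hand": 0.6}
    - {"turn": [0,0,0],"translation": [0,0,0],"hand": 0.6}

```text
time_s: 40.5
eef_pos: [486.2, 88.5, 89.4]
ee_rot: [-0.0, 1.0, -0.0, -0.002]
force: [0.4, 1.2, -0.1]
grip_width: 0.73
grip_force: 55.1
```

```bash
python3 - <<'E'
from h import *
go(487.9,88.8,26.5); t=tool()[:3,3]
c,P=cloud('wrist'); f=fitc(P,t[:2],(13,32),t[2]-10,t[2]+30,win=3); print(f,f[1]-t[2],fitc(P,(569.4,97.6),(13,32),26,38,win=5))
E
```

```text
pos [486.2  88.5  89.4] yaw -0.01 zdir [-3.3e-03  2.0e-04 -1.0e+00] -> tool d [ 1.9 -0.2 62.9] len 63.0
(array([488.4,  88.6]), 96.1, 20900) 6.665812457153365 (array([569. ,  97.8]), 32.0, 10721)
```

Call:
move_arm:
  moves:
    - {"turn": [0,0,0],"translation": [0,0,20],"hand": 0.6}
    - {"turn": [0,0,0],"translation": [0,0,20],"hand": 0.6}
    - {"turn": [0,0,0],"translation": [0,0,14],"hand": 0.6}
    - {"turn": [0,0,0],"translation": [0,0,6],"hand": 0.6}
    - {"turn": [0,0,0],"translation": [0,0,3.5],"hand": 0.6}
    - {"turn": [0,0,0],"translation": [0,0,0],"hand": 0.6}
    - {"turn": [0,0,0],"translation": [0,0,0],"hand": 0.6}
    - {"turn": [0,0,0],"translation": [0,0,0],"hand": 0.6}

```text
time_s: 41.22
eef_pos: [487.6, 88.5, 27.8]
ee_rot: [0.0, 1.0, -0.0, 0.001]
force: [0.5, 0.4, -0.7]
grip_width: 0.732
grip_force: 55.1
```

Call:
move_arm:
  moves:
    - {"turn": [0,0,0],"translation": [0,0,0],"hand": 0.85}
    - {"turn": [0,0,0],"translation": [0,0,0],"hand": 0.95}
    - {"turn": [0,0,0],"translation": [0,0,0],"hand": 1}
    - {"turn": [0,0,0],"translation": [0,0,0],"hand": 1}
    - {"turn": [0,0,0],"translation": [0,0,-15],"hand": 1}
    - {"turn": [0,0,0],"translation": [0,0,-35],"hand": 1}
    - {"turn": [0,0,0],"translation": [0,0,-40],"hand": 1}
    - {"turn": [0,0,0],"translation": [0,0,-40],"hand": 1}
    - {"turn": [0,0,0],"translation": [-30,0,-30],"hand": 1}
    - {"turn": [0,0,0],"translation": [-30,20,0],"hand": 1}

```text
time_s: 42.05
eef_pos: [429.4, 69.6, 191.4]
ee_rot: [0.0, 1.0, 0.001, 0.005]
force: [1.0, -0.9, 0.7]
grip_width: 1.0
grip_force: 0.0
```

Call:
move_arm:
  moves:
    - {"turn": [0,0,0],"translation": [0,0,0],"hand": 1}
    - {"turn": [0,0,0],"translation": [0,0,0],"hand": 1}
    - {"turn": [0,0,0],"translation": [0,0,0],"hand": 1}
    - {"turn": [0,0,0],"translation": [0,0,0],"hand": 1}

```text
time_s: 42.38
eef_pos: [428.2, 68.6, 186.1]
ee_rot: [-0.0, 1.0, -0.0, -0.0]
force: [0.5, 0.4, 0.5]
grip_width: 0.999
grip_force: 0.0
```

```bash
python3 - <<'E'
from h import *
st()
for n in('scene','side'):
    c,P=cloud(n); cv2.imwrite(f'pics/{n}9.png',c['image'])
    for q in((650.5,106),(569.5,97.7),(488,88.6)):
        f=fitc(P,q,(13,32),26,38,win=5); print(n,f, f and rimtilt(P,f[0],(14,31),f[1]))
    for k,r,h in (('a',(75,84),86),('b',(56,65),96),('c',(37,46),106),('d',(19,28),116)):
        print(k,fitc(P,(557,287),r,h-6,h+5,win=6))
E
```

```text
{'time_s': 42.383, 'joints': [-0.113, 0.18, 1.849, 0.0, 1.113, 1.458], 'eef_pos': [428.161, 68.646, 186.118], 'ee_rot': [-0.0, 1.0, -0.0, -0.0], 'force': [0.537, 0.446, 0.526], 'grip_width': 0.999, 'grip_force': 0.0}
scene (array([651.6, 106.5]), 32.2, 291) (array([-2.2000e-02, -7.0000e-03,  3.2536e+01]), np.int64(161))
scene (array([570.8,  98. ]), 31.8, 274) (array([2.3000e-02, 6.0000e-03, 3.2028e+01]), np.int64(134))
scene (array([489.7,  89.1]), 32.2, 250) (array([ 7.0000e-03, -7.0000e-03,  3.2433e+01]), np.int64(127))
a (array([558.7, 287.2]), 85.8, 640)
b (array([558.4, 287.6]), 96.0, 500)
c (array([557.9, 288.3]), 105.9, 350)
d (array([559. , 289.5]), 115.6, 200)
side (array([649. , 102.4]), 30.4, 131) (array([8.0000e-03, 3.5000e-02, 3.0764e+01]), np.int64(65))
side (array([568.6,  94.3]), 30.3, 134) (array([1.4000e-02, 4.7000e-02, 3.0519e+01]), np.int64(73))
side (array([486.6,  85.7]), 30.6, 153) (array([2.4000e-02, 1.0000e-03, 3.0708e+01]), np.int64(78))
a (array([557.1, 284.6]), 84.3, 104)
b (array([556.9, 284.5]), 93.9, 77)
c (array([556.9, 284.5]), 103.4, 53)
d (array([558.8, 287.7]), 113.6, 44)
```

View pics/scene9.png

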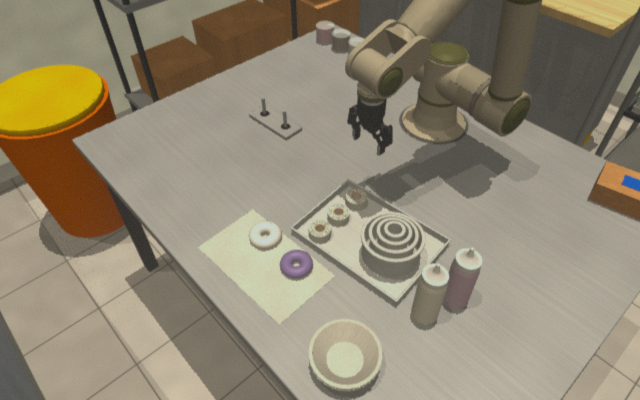

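The final scene view shows the nest complete at (392,240) and three rolls flat in the pan at (320,230), (338,213) and (356,197). The spindles are empty and the bottles and doughnuts are where they were.

```bash
python3 -c "
from h import *
print(finish_job())"
```

```text
the job is handed in; nothing more can be done
None
```

The job is handed in: pots b, c and d are nested level and fully down in the widest pot, all three rolls present lie flat on the pan floor, the bottles and doughnuts were not touched, and it took about 42 s of robot time; `finish_job` returned no verdict.

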